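# Get the trap nut out from behind the jars under the sink

### The job

The chrome trap nut on the blue shelf insert is hemmed in by a pepper jar, a carton and a tall tin: first move all three to stand on the grey tray, then lay the nut flat in the small steel dish, and only then put the jar, the carton and the tin back on the insert, each standing exactly where it stood before. Keep all three upright the whole time, and leave the wooden spoon where it lies.

Things in the scene. Friction and masses are not known exactly. Their poses are not given: they have to be found in the camera images.
- jar_mid (a point): glass pepper jar with ribbed black twist cap, round and upright, 46 mm in diameter (cap 42 mm in diameter, the top 23 mm of it), 85 mm high, about 0.16 kg; the point is on its axis half-way up, z up. Shortest of the three; each of the three must end within 15 mm of its own starting place
- carton_mid (a point): plain cardboard carton, upright, 64 mm (its x) by 48 mm (its y) by 105 mm high, about 0.18 kg; the point is at its centre half-way up, z up. When put back its position counts, not its turn about the vertical
- tin_mid (a point): tall round tin with pale paper band, upright, 60 mm in diameter over its rims (58 mm between), 125 mm high, about 0.3 kg; the point is on its axis half-way up, z up
- nut_mid (a point): chrome trap nut, a ribbed ring lying flat, 50 mm in outer diameter, 39 mm bore, 24 mm high, about 0.09 kg; the point is on its axis half-way up, 12 mm above what it lies on. Can be gripped across the outside by its upper part
- tray: grey plastic tray fixed on the cupboard floor to one side of the insert, 270 mm (its x) by 170 mm (its y), rim 10 mm high, walls and floor 4 mm thick; origin at the centre of its underside. Room for all three in a row along its x, 85 mm apart
- dish: small round shallow steel scouring pad dish fixed on the cupboard floor on the other side of the insert, empty, 108 mm across its rim, 8 mm high, inner floor about 86 mm across and 3 mm above the cupboard floor; origin at the centre of its underside
- insert: fixed blue plastic shelf insert with a shut drawer (not used), 260 mm (its x) by 340 mm (its y), flat top 60 mm above the cupboard floor; origin at the centre of its underside. Jar, carton and tin start on it close round the nut, 68 mm from it centre to centre: one nearer the robot, one left, one right; which is where varies. A gripper reaching low for a shorter one may touch a taller one beside it
- spoon_mid (a point): wooden spoon, about 240 mm long, lying across the near edge of the insert's top; the point is near the middle of its length. To be left alone
There are look-alikes about, which are no part of the job. Leave any purple look-alike of the part that bears jar_mid alone. What is shaped like the part that bears tin_mid but red is not meant.

How it is judged:
By the outcome, as a careful person would: the job done as asked, in the order asked, and still so for the second after the job is handed in, with the robot touching nothing.
It also fails if it takes over 144 s, if anything falls off the work surface, if the arm or the gripper's body presses on something with over 40 N, if the wrist force passes 120 N, or if a joint passes its speed limit or range.

### The arm

A 6-joint arm with a two-finger parallel gripper is mounted at the origin on the work surface. World frame = base frame: x ahead of the robot, y to its left, z up, the work surface at z = 0. Lengths are in mm, angles in rad, forces in N, time in s.
With the tool pointing down it reaches from about 375 to 900 mm from the base axis. Payload 3.1 kg.
Tool frame: the origin (TCP) lies on the centre line of the jaws, within the pads' length; the fingertips stand 14 mm ahead of it and the grasp point (between the pads) lies 5 mm behind it; x points along the fingers, z is the direction in which the jaws open and shut, and the axes are right-handed (so a half turn about x gives the same grasp; the last joint's range is limited). The gripper opens to 87 mm and grips with 3 to 60 N. Pads are 19 mm wide; open, the fingers measure 117 mm over their backs; the gripper's body (75 mm by 190 mm) begins 51 mm behind the grasp point.
Start: joints at [-1.294, 0.527, 1.433, -0, 1.181, -0.178], TCP at [274.57, -561.434, 236.548] pointing down, gripper open.
Joint ranges: [-3.08, 3.08], [-0.75, 2.2], [0.22, 2.44], [-1.43, 4.57], [0, 2.65], [-2.85, 2.85]. Speed limits (rad/s): [2.79, 2.79, 3.14, 3.14, 3.14, 3.14].

### API

Orientations are given as a unit quaternion [x, y, z, w].
In Python, from plant import r, imaging gives the robot as it stands. The module is installed in compiled form; this text tells all that it offers.
- The arm moves only by the shell command python3 -m creep 'ROWS'. ROWS is JSON, one flat list of numbers, 7 for each row, row after row: the shift along the tool's x, y, z in mm, then the turn, a rotation vector about the tool's x, y, z in rad, then the opening in per cent of the stroke, from 0 (shut) to 100 (fully open). A call has 1 to 12 rows; each row shifts and turns the commanded pose from where the row before left it, along the tool's axes as they then stand; what a row does not reach is not made up. A row lasts 1/10 s, in which the tool goes at most 50 mm and 8.59 degrees, less where a joint would pass 70% of its speed; a pose out of reach is approached as far as the arm can. A call with a gripper value outside its range is refused whole. The fingers move at their own pace and stop on an object; the grip force is fixed at half the most. Time passes only in rows, so rows that do not move let the fingers close. It gives the time, the measured TCP pose, the force and the opening at its end, in the units of the state.
- r.get_state(): the state, without advancing time (a new reading comes with each control period).
- imaging.camera(name): name is "scene" or "top" or "wrist"; returns a dict with "img" (400x640x3 uint8, red, green, blue), "vertical_fov" (degrees; the focal length in pixels is half the picture's height over the tangent of half this angle, whatever the lens; pixels are square), "cx", "cy" (the principal point, pixels), "xyz" and "rotation" of the camera in the world; the wrist camera has in their place "tool_from_camera" (4x4, takes a point from camera to tool coordinates, whose origin is the TCP and whose axes are the tool frame's). Camera axes: x right, y down, z forward; pixel columns grow to the right and rows downward; lengths in mm; the calibration is good to about 2 mm. A picture is of the moment at which its call begins: read the wrist's pose just before it. There is no depth.
- r.close_job(): hands the job in, once; it reports no verdict.
The state is a dict: "clock": time; "q": joint angles; "dq": joint speeds; "joint_torque": joint torques, N m; "tool_pos": TCP position; "tool_rot": TCP orientation; "force": force on the tool from outside, world axes, zero at the start; "ft_torque": the same for the moment, N m; "width": finger opening in mm.
Only numpy, scipy, OpenCV 4.12 (cv2) and the standard library are available. Lean on these libraries where they do the work, as an engineer would, in place of code of your own. Each camera call takes 0.05 s, during which the arm holds its last target.

## Working session

There is one attempt and no reset: what is moved stays moved. The work goes in short steps, Python scripts to look and compute and a shell command to move; the robot and the scene stay as the last step left them, time stands still between calls to the robot, and variables do not carry over. Pictures are saved under pics/ and viewed, and the job is handed in when it is done.

```bash
mkdir -p pics
cat > h.py <<'E'
import numpy as np, cv2
from plant import r, imaging
from scipy.spatial.transform import Rotation as R
def snap(name,fn):
    s=r.get_state(); c=imaging.camera(name); cv2.imwrite('pics/'+fn,c['img'][:,:,::-1]); 
    f=200/np.tan(np.radians(c['vertical_fov'])/2)
    if name=='wrist':
        T=np.array(c['tool_from_camera']); Rt=R.from_quat(s['tool_rot']).as_matrix()
        Rc=Rt@T[:3,:3]; p=Rt@T[:3,3]+np.array(s['tool_pos'])
    else:
        p=np.array(c['xyz']); Rc=np.array(c['rotation'])
        if Rc.shape!=(3,3): Rc=R.from_quat(Rc).as_matrix()
    return dict(img=c['img'],f=f,cx=c['cx'],cy=c['cy'],p=p,R=Rc)
def ray(c,u,v):
    d=c['R']@np.array([(u-c['cx'])/c['f'],(v-c['cy'])/c['f'],1]); return d/np.linalg.norm(d)
def onz(c,u,v,z):
    d=ray(c,u,v); return c['p']+d*(z-c['p'][2])/d[2]
def proj(c,P):
    q=c['R'].T@(np.array(P)-c['p']); return q[0]/q[2]*c['f']+c['cx'], q[1]/q[2]*c['f']+c['cy']
E
python3 - <<'E'
from h import *
import pickle
D={}
for n in ['scene','top','wrist']:
    D[n]=snap(n,n+'0.png'); c=D[n]; print(n,c['f'],c['cx'],c['cy'],c['p'],c['R'].round(3).tolist())
pickle.dump(D,open('d0.pkl','wb'))
s=r.get_state(); print(s)
E
```

```text
scene 490.4381715411046 314.9046914484291 195.09112571747218 [1135.01565802 -468.98050254  908.48753283] [[0.607, 0.578, -0.545], [0.794, -0.424, 0.435], [0.02, -0.697, -0.716]]
top 431.78063922100273 315.2612450506129 195.6094626978774 [ 506.63640228   13.93871533 1038.99846593] [[0.006, -1.0, 0.031], [-1.0, -0.006, -0.002], [0.002, -0.031, -1.0]]
wrist 321.92754965604394 317.9609845600616 200.52080114101997 [ 338.34451089 -529.1785283   383.9333197 ] [[0.44, -0.867, -0.235], [-0.898, -0.425, -0.114], [-0.002, 0.261, -0.965]]
{'clock': 0.15, 'q': array([-1.29451238e+00,  5.28255216e-01,  1.43359919e+00,  5.43383305e-05,
        1.18143959e+00, -1.78493540e-01]), 'dq': array([-1.03161572e-03, -3.40061487e-03, -2.63700298e-03,  1.88182782e-05,
       -6.79300409e-04,  7.85152909e-04]), 'joint_torque': array([ 8.94190598e-04, -4.40431702e+01, -1.76841813e+01,  6.34022243e-02,
        5.52659947e-02, -9.03524142e-05]), 'tool_pos': array([ 274.43204538, -560.92238963,  235.79763763]), 'tool_rot': array([ 0.37483533,  0.60027591, -0.37400093,  0.59940855]), 'force': array([ 0.73677128, -0.86525824, -0.65597757]), 'ft_torque': array([-0.02935334, -0.0130687 , -0.01351158]), 'width': 86.97697590286573}
```

View pics/scene0.png

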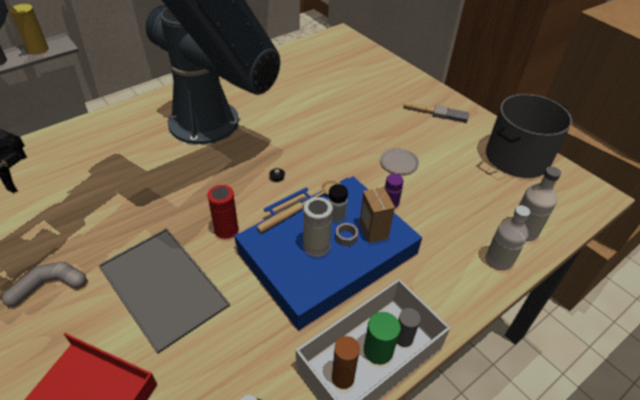

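View pics/top0.png

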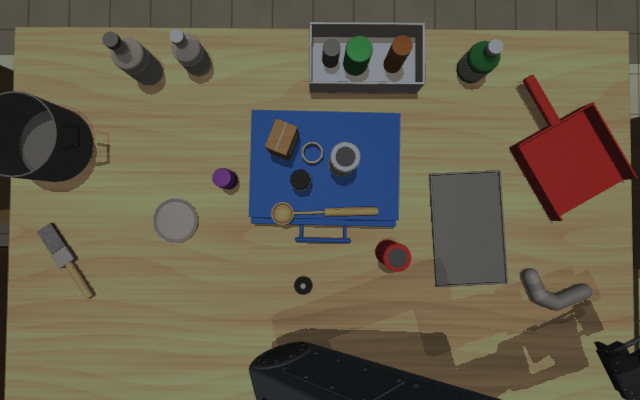

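View pics/wrist0.png

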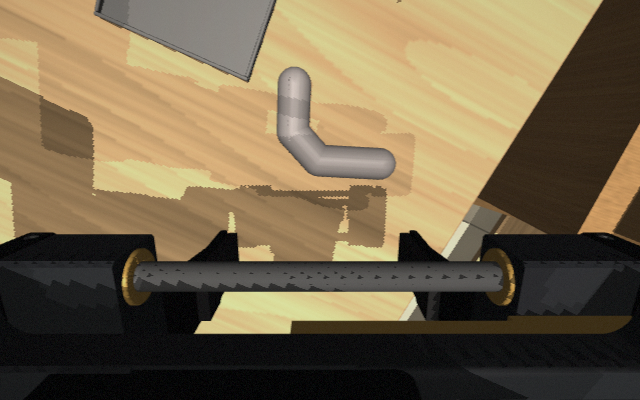

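Top view: the jar is at about (300,180), carton (282,138), tin (345,158), nut (312,153), tray (467,228) and dish (176,220). The red tin and purple jar are the look-alikes.

Run:
```python
import cv2
a=cv2.imread('pics/top0.png')[100:290,150:510]; cv2.imwrite('pics/topz.png',cv2.resize(a[:140,90:260],None,fx=4.6,fy=4.2,interpolation=cv2.INTER_CUBIC))
a=cv2.imread('pics/scene0.png')[165:275,250:430]; cv2.imwrite('pics/scenez.png',cv2.resize(a,None,fx=4.4,fy=4.4,interpolation=cv2.INTER_CUBIC))
import pickle; from h import *
D=pickle.load(open('d0.pkl','rb'));c=D['top']
for n,u,v,z in [('jar',300.5,179.5,145),('cartontop',282,138,165),('tin',345,155.5,185),('nut',312.5,153,84),('trayc',468,228,4),('dish',176,220.5,8)]: print(n,onz(c,u,v,z).round(1))
for u,v in [(430,174),(500,171),(507,283),(435,286)]: print('tray',onz(c,u,v,10).round(1))
for u,v in [(251,110),(401,113),(397,220),(249,218)]: print('ins',onz(c,u,v,60).round(1))
```

```text
jar [567.6  43.  145. ]
cartontop [650.5  80.5 165. ]
tin [613.1 -46.3 185. ]
nut [630.8  18.7  84. ]
trayc [ 463.2 -354.2    4. ]
dish [477.4 343.5   8. ]
tray [ 591.7 -261.9   10. ]
tray [ 599.8 -429.4   10. ]
tray [ 333.7 -443.9   10. ]
tray [ 325.7 -273.1   10. ]
ins [731.6 159.8  60. ]
ins [ 726.7 -182.6   60. ]
ins [ 482.7 -173.4   60. ]
ins [485.4 161.8  60. ]
```

View pics/topz.png

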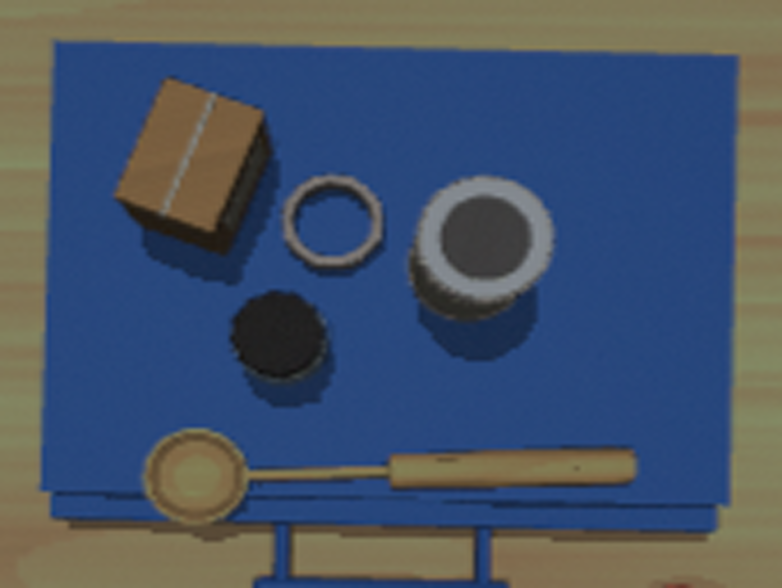

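View pics/scenez.png

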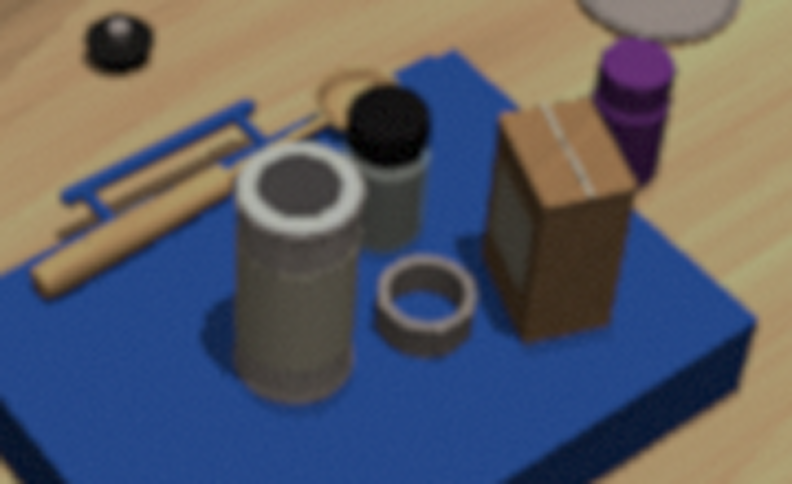

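Run:
```python
import pickle; from h import *
D=pickle.load(open('d0.pkl','rb'));c=D['top'];s=D['scene']
def tz(u,v): return (u+.5)/4.6-.5+240,(v+.5)/4.2-.5+100
def sz(u,v): return (u+.5)/4.4-.5+250,(v+.5)/4.4-.5+165
for n,a,b,z in [('jar',(279,335),(389,122),145),('carton',(192,154),(567,152),165),('tin',(484,237),(300,188),185),('nut',(333,221),(426,290),84)]:
    p=onz(c,*tz(*a),z);q=onz(s,*sz(*b),z)
    A=[];bb=[]
    for cam,uv in((c,tz(*a)),(s,sz(*b))):
        d=ray(cam,*uv);M=np.eye(3)-np.outer(d,d);A.append(M);bb.append(M@cam['p'])
    t=np.linalg.lstsq(np.vstack(A),np.hstack(bb),rcond=None)[0]
    print(n,p[:2].round(1),q[:2].round(1),t.round(1))
P=[onz(c,*tz(*a),165) for a in [(168,78),(266,112),(215,228),(117,195)]]
for i in range(4): e=P[(i+1)%4]-P[i]; print(np.linalg.norm(e).round(1),np.degrees(np.arctan2(e[1],e[0])).round(1))
# scene: tray and dish
for u,v in [(101,269),(169,231),(228,306),(158,349)]: print('tray',onz(s,u,v,10).round(1))
print('dish',onz(s,399,161,8).round(1))
hsv=cv2.cvtColor(c['img'],cv2.COLOR_RGB2HSV)
```

```text
jar [567.8  43.5] [577.1  40.5] [569.5  45.1 135.9]
carton [654.   81.9] [657.8  83.3] [655.5  83.4 162.8]
tin [612. -46.] [615.1 -45.9] [612.9 -45.3 182.7]
nut [632.5  19.9] [634.7  21.6] [633.5  20.9  83.2]
46.4 -110.6
60.7 158.6
46.2 70.0
61.2 -21.1
tray [ 352.9 -442.3   10. ]
tray [ 341.1 -274.3   10. ]
tray [ 600.6 -265.9   10. ]
tray [ 602.6 -423.3   10. ]
dish [482.6 345.1   8. ]
```

```bash
cat >> h.py <<'E'
def goto(target,yawz=None,n=None):
    """print tool-frame shift & rotvec to reach target tcp pos with tool x down, tool z toward yaw angle (deg)"""
    s=r.get_state(); M=R.from_quat(s['tool_rot']).as_matrix(); p=np.array(s['tool_pos'])
    print('clk',s['clock'],'pos',p.round(1),'F',np.round(s['force'],1),'w',round(s['width'],1))
    print('toolx',M[:,0].round(3),'z yaw',np.degrees(np.arctan2(M[1,2],M[0,2])).round(2))
    sh=M.T@(np.array(target)-p); print('shift',sh.round(1))
    if yawz is not None:
        a=np.radians(yawz); x=np.array([0,0,-1.]);z=np.array([np.cos(a),np.sin(a),0]); N=np.column_stack([x,np.cross(z,x),z])
        rv=R.from_matrix(M.T@N).as_rotvec(); print('rotvec',rv.round(4))
        print('shift in final frame',(N.T@(np.array(target)-p)).round(1))
E
python3 - <<'E'
from h import *
goto([612.5,-45.5,300],-90);goto([612.5,-45.5,300],90)
E
```

```text
clk 0.15 pos [ 274.4 -560.9  235.8] F [ 0.7 -0.9 -0.7] w 87.0
toolx [-0.     0.002 -1.   ] z yaw -63.94
shift [ -63.5  530.1 -314.7]
rotvec [ 0.4548 -0.0017  0.    ]
shift in final frame [ -64.2  338.1 -515.4]
clk 0.15 pos [ 274.4 -560.9  235.8] F [ 0.7 -0.9 -0.7] w 87.0
toolx [-0.     0.002 -1.   ] z yaw -63.94
shift [ -63.5  530.1 -314.7]
rotvec [-2.6868e+00 -0.0000e+00 -2.3000e-03]
shift in final frame [ -64.2 -338.1  515.4]
```

```bash
python3 -m creep '[-20,0,0,0.114,0,0,100, -22,0,0,0.114,0,0,100, -22,0,0,0.114,0,0,100, 0,0,0,0.113,0,0,100, 0,12,-18,0,0,0,100, 0,24,-36,0,0,0,100, 0,24,-36,0,0,0,100, 0,24,-36,0,0,0,100, 0,24,-36,0,0,0,100, 0,24,-36,0,0,0,100, 0,24,-36,0,0,0,100, 0,24,-36,0,0,0,100]' && python3 -m creep '[0,24,-36,0,0,0,100, 0,24,-36,0,0,0,100, 0,24,-36,0,0,0,100, 0,24,-36,0,0,0,100, 0,10,-16,0,0,0,100,0,0,0,0,0,0,100,0,0,0,0,0,0,100]'
python3 - <<'E'
from h import *
goto([612.5,-45.5,300],-90)
import pickle; c=snap('wrist','w1.png'); pickle.dump(c,open('w1.pkl','wb'))
E
```

```text
clock: 1.35
tool_pos: [454.9, -288.1, 299.8]
tool_rot: [0.5, 0.501, -0.499, 0.5]
force: [-0.0, -0.8, 0.3]
width: 87.3
clock: 2.05
tool_pos: [559.8, -130.3, 299.8]
tool_rot: [0.499, 0.501, -0.5, 0.5]
force: [-1.1, -0.2, -0.1]
width: 86.9
clk 2.05 pos [ 559.8 -130.3  299.8] F [-1.1 -0.2 -0.1] w 86.9
toolx [-0.002  0.001 -1.   ] z yaw -89.85
shift [ -0.3  52.9 -84.7]
rotvec [ 0.0027 -0.0005  0.0022]
shift in final frame [ -0.2  52.7 -84.8]
```

View pics/w1.png

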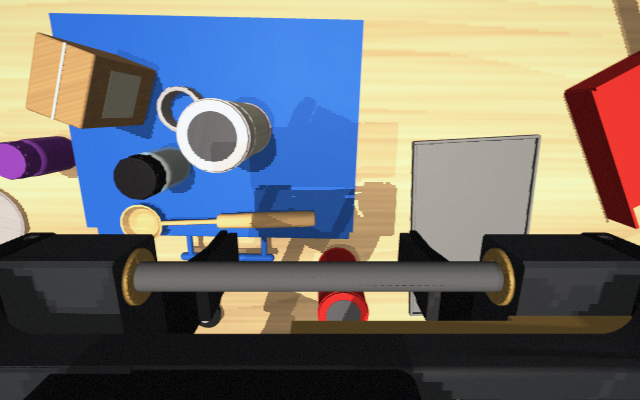

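Wrist view: tin top at about (213,135), jar cap top (135,176), nut (181,108), and the left face of the carton. The tray is clear at right.

Run:
```python
from h import *
import pickle; c=pickle.load(open('w1.pkl','rb')); im=c['img']
a=im[20:215,15:285,::-1]; cv2.imwrite('pics/w1z.png',cv2.resize(a,None,fx=2.9,fy=2.9,interpolation=cv2.INTER_CUBIC))
for n,u,v,z in [('tin',213,135,185),('jar',136,176,145),('nut',180,108,84)]: print(n,onz(c,u,v,z).round(1))
for q in [(414,142),(540,136)]: print(onz(c,*q,10).round(1))
```

```text
tin [613.6 -45.4 185. ]
jar [572.2  44.1 145. ]
nut [635.5  20.4  84. ]
[ 593.5 -258.7   10. ]
[ 602.  -426.4   10. ]
```

View pics/w1z.png

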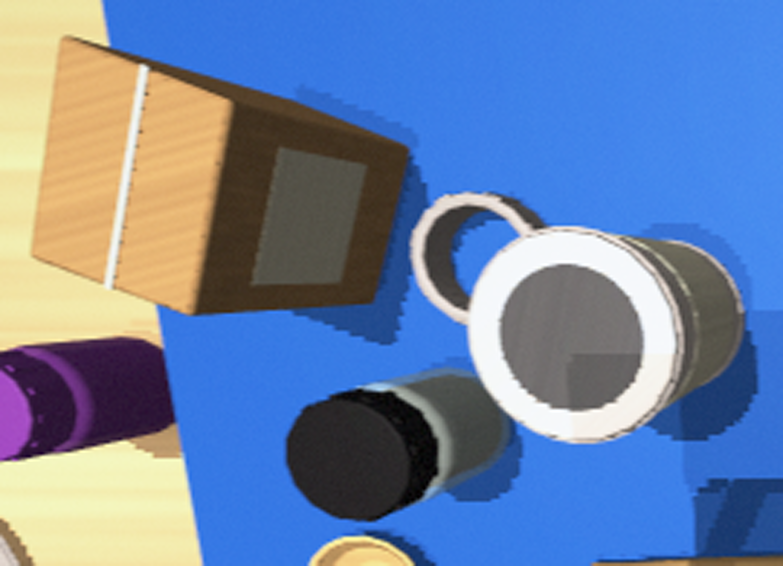

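```bash
python3 -m creep '[0,15,-24,0.002,0,0.002,100, 0,20,-30,0,0,0,100, 0,14,-22,0,0,0,100, 0,4.5,-9,0,0,0,100, 0,0,0,0,0,0,100, 10,0,0,0,0,0,100, 20,0,0,0,0,0,100, 20,0,0,0,0,0,100, 0,0,0,0,0,0,100, 0,0,0,0,0,0,100]'
python3 - <<'E'
from h import *
goto([613,-45.5,145],-90)
c=snap('wrist','w2.png')
E
```

```text
clock: 3.1
tool_pos: [613.7, -47.7, 250.2]
tool_rot: [0.501, 0.499, -0.501, 0.499]
force: [-0.1, -0.9, 0.3]
width: 86.8
clk 3.1 pos [613.7 -47.7 250.2] F [-0.1 -0.9  0.3] w 86.8
toolx [ 0.  0. -1.] z yaw -90.21
shift [105.2  -0.8  -2.2]
rotvec [-0.0037 -0.0001 -0.0005]
shift in final frame [105.2  -0.7  -2.2]
```

View pics/w2.png

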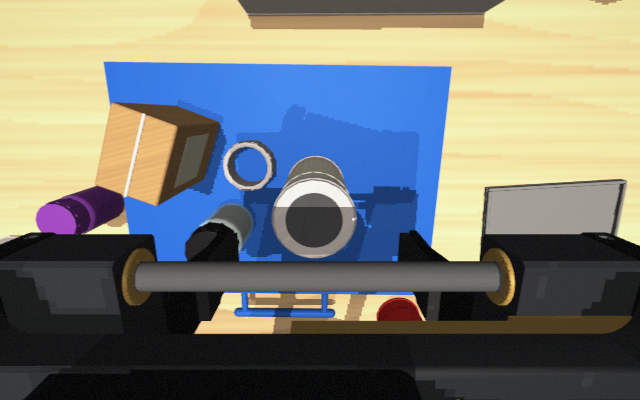

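```bash
python3 -m creep '[20,-0.8,-2.2,0,0,0,100, 25,0,0,0,0,0,100, 25,0,0,0,0,0,100, 20,0,0,0,0,0,100, 10,0,0,0,0,0,100, 5,0,0,0,0,0,100, 0,0,0,0,0,0,100, 0,0,0,0,0,0,100]' && python3 -m creep '[0,0,0,0,0,0,50, 0,0,0,0,0,0,50, 0,0,0,0,0,0,50, 0,0,0,0,0,0,50, 0,0,0,0,0,0,50, 0,0,0,0,0,0,50, 0,0,0,0,0,0,50, 0,0,0,0,0,0,50]'
```

```text
clock: 3.95
tool_pos: [614.7, -44.7, 146.8]
tool_rot: [0.502, 0.498, -0.5, 0.501]
force: [-0.4, -0.4, -0.3]
width: 86.9
clock: 4.75
tool_pos: [613.9, -44.4, 145.7]
tool_rot: [0.501, 0.499, -0.5, 0.5]
force: [-0.3, -0.4, 0.9]
width: 57.7
```

```bash
python3 -m creep '[-2,0,0,0,0,0,0, -4,0,0,0,0,0,0, -10,0,0,0,0,0,0, -18,0,0,0,0,0,0, -22,0,0,0,0,0,0, -22,0,0,0,0,0,0, -14,-1,4,0,0,0,0, -8,-2,10,0,0,0,0, 0,-4,18,0,0,0,0, 0,-5,24,0,0,0,0, 0,-5,24,0,0,0,0, 0,-6,26,0,0,0,0]' && python3 -m creep '[0,-6,28,0,0,0,0, 0,-6,28,0,0,0,0, 0,-6,28,0,0,0,0, 0,-6,28,0,0,0,0, 0,-6,28,0,0,0,0, 0,-6,24,0,0,0,0, 0,-4,18,0,0,0,0, 0,-4,10,0,0,0,0, 0,0,4,0,0,0,0, 0,0,0,0,0,0,0, 0,0,0,0,0,0,0]'
python3 - <<'E'
from h import *
goto([549,-347,89.5],-90)
c=snap('wrist','w3.png');c=snap('top','t3.png')
E
```

```text
clock: 5.95
tool_pos: [589.4, -151.6, 245.0]
tool_rot: [0.501, 0.499, -0.5, 0.499]
force: [0.3, -0.2, -1.2]
width: 57.8
clock: 7.05
tool_pos: [546.2, -345.1, 245.4]
tool_rot: [0.501, 0.499, -0.5, 0.5]
force: [0.5, -0.2, -2.3]
width: 57.6
clk 7.05 pos [ 546.2 -345.1  245.4] F [ 0.5 -0.2 -2.3] w 57.6
toolx [ 0.002  0.001 -1.   ] z yaw -90.07
shift [155.9   2.6   2. ]
rotvec [-0.0012 -0.0009 -0.0018]
shift in final frame [155.9   2.8   1.9]
```

View pics/w3.png

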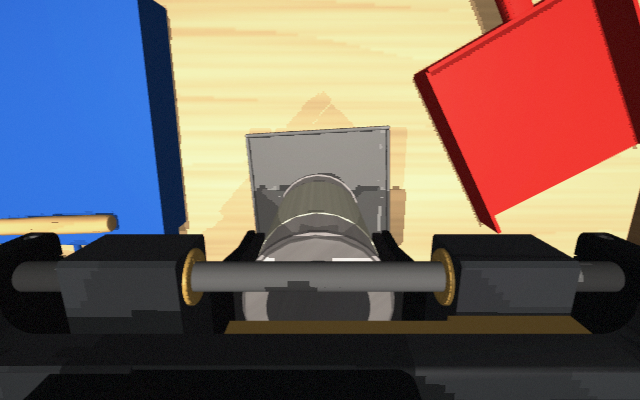

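View pics/t3.png

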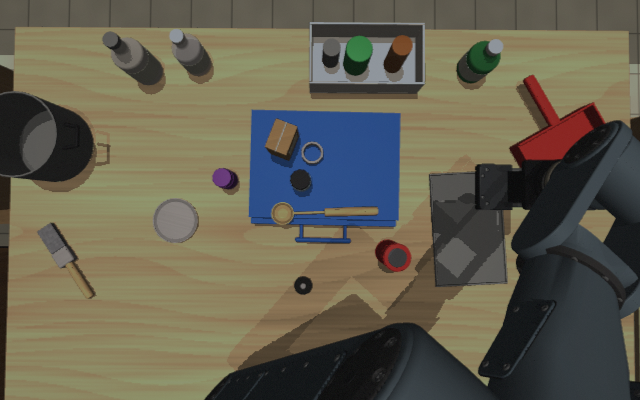

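Run:
```python
from h import *
c=snap('scene','s3.png'); print(r.get_state()['q'].round(2))
```

```text
[-0.74  0.55  1.37  0.    1.23  0.83]
```

View pics/s3.png

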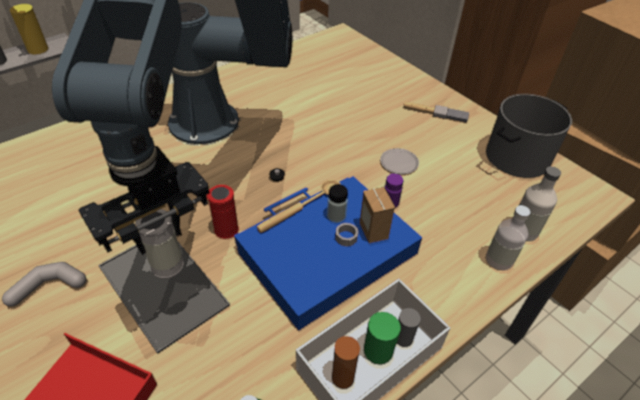

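The scene view shows the arm links well above everything and the tin upright over the tray. Lowering.

```bash
python3 -m creep '[10,2.8,2,0,0,0,0, 22,0,0,0,0,0,0, 25,0,0,0,0,0,0, 25,0,0,0,0,0,0, 25,0,0,0,0,0,0, 20,0,0,0,0,0,0, 12,0,0,0,0,0,0, 8,0,0,0,0,0,0, 4,0,0,0,0,0,0, 2,0,0,0,0,0,0, 0,0,0,0,0,0,0, 0,0,0,0,0,0,0]'
```

```text
clock: 8.4
tool_pos: [549.5, -348.7, 93.4]
tool_rot: [0.501, 0.498, -0.5, 0.501]
force: [-0.0, 0.1, -2.9]
width: 57.6
```

```bash
python3 -m creep '[2,0,0,0,0,0,0, 1,0,0,0,0,0,0, 0,0,0,0,0,0,0,0,0,0,0,0,0,0]'
```

```text
clock: 8.8
tool_pos: [549.2, -348.4, 89.8]
tool_rot: [0.501, 0.499, -0.5, 0.5]
force: [0.0, 0.3, -0.9]
width: 57.5
```

```bash
python3 -m creep '[0,0,0,0,0,0,80, 0,0,0,0,0,0,100, 0,0,0,0,0,0,100, 0,0,0,0,0,0,100, 0,0,0,0,0,0,100, -5,0,0,0,0,0,100, -20,0,0,0,0,0,100, -35,0,0,0,0,0,100, -35,0,0,0,0,0,100, -35,0,0,0,0,0,100, -35,0,0,0,0,0,100]'
python3 - <<'E'
from h import *
import pickle; c=snap('wrist','w4.png');pickle.dump(c,open('w4.pkl','wb'))
c=pickle.load(open('w1.pkl','rb'))
k=[(65,37),(233,100),(195,314),(33,255)]
P=[onz(c,(u+.5)/2.9-.5+15,(v+.5)/2.9-.5+20,165) for u,v in k]
print(np.mean(P,0).round(1))
for i in range(4): e=P[(i+1)%4]-P[i]; print(np.linalg.norm(e).round(1),np.degrees(np.arctan2(e[1],e[0])).round(1))
goto([655.5,83.5,290],-110)
E
```

```text
clock: 9.9
tool_pos: [548.6, -348.1, 256.3]
tool_rot: [0.501, 0.499, -0.5, 0.5]
force: [0.4, 0.1, 1.0]
width: 86.9
[655.1  83.9 165. ]
46.1 -110.1
62.4 159.6
47.0 69.3
61.8 -21.2
clk 9.95 pos [ 551.4 -350.4  263.4] F [ 0.1 -0.7  3.4] w 87.3
toolx [ 0.012 -0.009 -1.   ] z yaw -90.11
shift [ -29.1  103.6 -433.8]
rotvec [ 0.3471  0.0064 -0.0129]
shift in final frame [ -26.6  -50.5 -443.3]
```

View pics/w4.png

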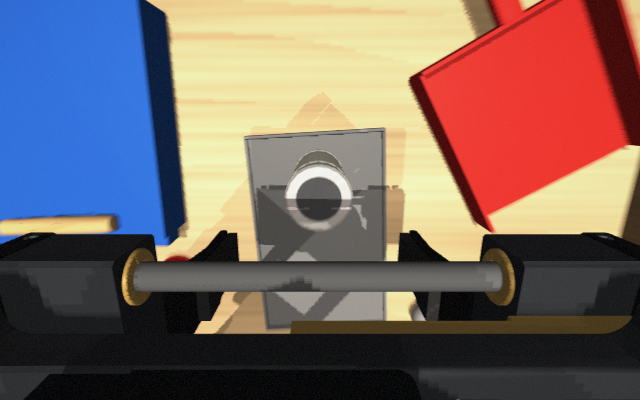

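```bash
python3 -m creep '[-14,3,-14,0,0,0,100, -13,8,-34,0,0,0,100, 0,9,-38,0,0,0,100, 0,9,-38,0,0,0,100, 0,9,-38,0,0,0,100, 0,9,-38,0,0,0,100, 0,9,-38,0,0,0,100, 0,9,-38,0,0,0,100, 0,9,-38,0,0,0,100, 0,10,-40,0,0,0,100, 0,10,-40,0,0,0,100, 0,10,-30,0,0,0,100]' && python3 -m creep '[0,0,-10,0.119,0,0,100, 0,0,0,0.119,0,0,100, 0,0,0,0.119,0,0,100, 0,0,0,0,0,0,100, 0,0,0,0,0,0,100]'
python3 - <<'E'
from h import *
goto([655.3,83.8,135],-110.5)
import pickle; c=snap('wrist','w5.png');pickle.dump(c,open('w5.pkl','wb'))
E
```

```text
clock: 11.15
tool_pos: [652.3, 79.3, 280.8]
tool_rot: [0.5, 0.501, -0.5, 0.499]
force: [0.3, 0.0, -0.5]
width: 87.2
clock: 11.65
tool_pos: [652.8, 86.2, 281.1]
tool_rot: [0.581, 0.404, -0.581, 0.403]
force: [-0.7, 0.2, -0.8]
width: 87.0
clk 11.65 pos [652.8  86.2 281.1] F [-0.7  0.2 -0.8] w 87.0
toolx [ 0.  0. -1.] z yaw -110.41
shift [146.1   3.2   1.4]
rotvec [ 0.0015 -0.0003  0.0001]
shift in final frame [146.1   3.2   1.4]
```

View pics/w5.png

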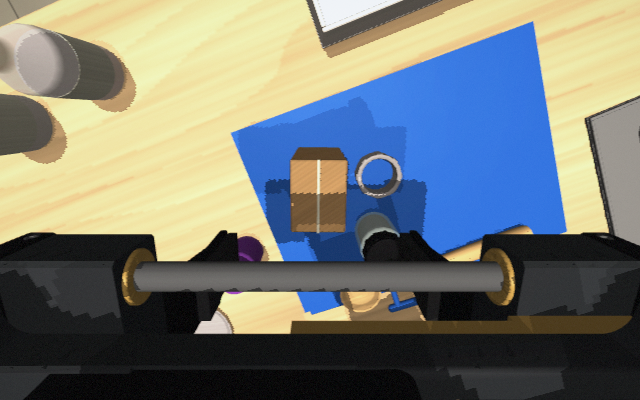

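```bash
python3 - <<'E'
from h import *
import pickle; c=pickle.load(open('w5.pkl','rb')); print(onz(c,318.5,196,165), onz(c,290,160,165)-onz(c,290,232,165), onz(c,290,160,165)-onz(c,347,160,165))
E
python3 -m creep '[12,3,1,0,0,0,100, 25,0,0,0,0,0,100, 28,0,0,0,0,0,100, 28,0,0,0,0,0,100, 25,0,0,0,0,0,100, 16,0,0,0,0,0,100, 8,0,0,0,0,0,100, 4,0,0,0,0,0,100, 0,0,0,0,0,0,100, 0,0,0,0,0,0,100]' && python3 -m creep '[0,0,0,0,0,0,30, 0,0,0,0,0,0,30, 0,0,0,0,0,0,30, 0,0,0,0,0,0,30, 0,0,0,0,0,0,30, 0,0,0,0,0,0,30, 0,0,0,0,0,0,30, 0,0,0,0,0,0,30, 0,0,0,0,0,0,30]'
```

```text
[655.84211532  84.99069639 165.        ] [ 58.58713346 -23.28166445   0.        ] [16.32176114 43.95298865  0.        ]
clock: 12.7
tool_pos: [657.1, 83.5, 136.6]
tool_rot: [0.582, 0.402, -0.58, 0.403]
force: [0.3, 0.6, -0.2]
width: 86.9
clock: 13.6
tool_pos: [656.5, 83.7, 135.8]
tool_rot: [0.582, 0.402, -0.581, 0.403]
force: [-0.1, 1.0, 0.8]
width: 47.7
```

```bash
python3 -m creep '[-2,0,0,0,0,0,0, -4,0,0,0,0,0,0, -10,0,0,0,0,0,0, -20,0,0,0,0,0,0, -24,0,0,0,0,0,0, -22,0,0,0,0,0,0, -14,0,0,-0.06,0,0,0, -6,0,0,-0.119,0,0,0, 0,0,0,-0.119,0,0,0, 0,0,0,-0.059,0,0,0, 0,-4,10,0,0,0,0, 0,-10,20,0,0,0,0]' && python3 -m creep '[0,-14,32,0,0,0,0, 0,-14,32,0,0,0,0, 0,-15,34,0,0,0,0, 0,-15,34,0,0,0,0, 0,-15,34,0,0,0,0, 0,-15,34,0,0,0,0, 0,-15,34,0,0,0,0, 0,-15,34,0,0,0,0, 0,-15,34,0,0,0,0, 0,-15,34,0,0,0,0, 0,-13,26,0,0,0,0, 0,-8,18,0,0,0,0]'&& python3 -m creep '[0,-5,10,0,0,0,0,0,-2,4,0,0,0,0, 0,0,0,0,0,0,0, 0,0,0,0,0,0,0]'
python3 - <<'E'
from h import *
goto([464,-351,79.5],-90)
c=snap('wrist','w6.png')
E
```

```text
clock: 14.8
tool_pos: [642.3, 53.8, 238.1]
tool_rot: [0.501, 0.499, -0.5, 0.5]
force: [0.9, 0.3, -1.0]
width: 48.0
clock: 16.0
tool_pos: [470.4, -328.6, 237.8]
tool_rot: [0.502, 0.498, -0.501, 0.499]
force: [-0.1, 0.6, -1.5]
width: 47.3
clock: 16.4
tool_pos: [465.4, -339.0, 237.3]
tool_rot: [0.501, 0.499, -0.5, 0.5]
force: [-0.2, 0.4, -1.1]
width: 47.7
clk 16.4 pos [ 465.4 -339.   237.3] F [-0.2  0.4 -1.1] w 47.7
toolx [ 0.002  0.001 -1.   ] z yaw -90.1
shift [157.8  -1.7  12.1]
rotvec [-0.0017 -0.0008 -0.0019]
shift in final frame [157.8  -1.4  12. ]
```

View pics/w6.png

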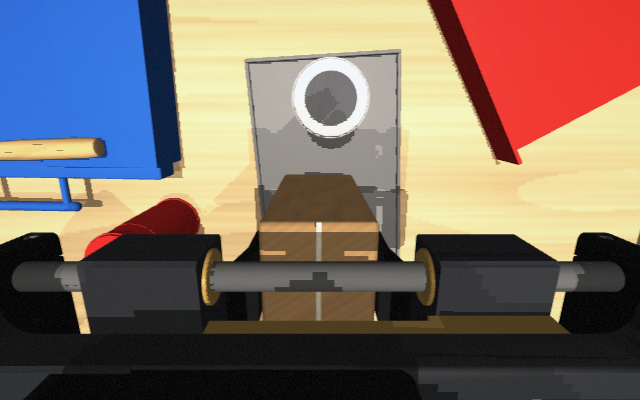

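```bash
python3 -m creep '[4,-1.5,6,0,0,0,0, 16,0,6,0,0,0,0, 25,0,0,0,0,0,0, 28,0,0,0,0,0,0, 28,0,0,0,0,0,0, 25,0,0,0,0,0,0, 14,0,0,0,0,0,0, 8,0,0,0,0,0,0, 4,0,0,0,0,0,0, 2,0,0,0,0,0,0, 0,0,0,0,0,0,0, 0,0,0,0,0,0,0]'
```

```text
clock: 17.65
tool_pos: [464.5, -352.5, 84.3]
tool_rot: [0.501, 0.498, -0.5, 0.501]
force: [0.2, -0.2, -1.4]
width: 47.5
```

```bash
python3 -m creep '[2,0,0,0,0,0,0, 1,0,0,0,0,0,0, 0,0,0,0,0,0,0, 0,0,0,0,0,0,0]'
```

```text
clock: 18.05
tool_pos: [464.0, -352.0, 80.4]
tool_rot: [0.501, 0.499, -0.5, 0.5]
force: [0.5, -0.3, -1.8]
width: 47.6
```

```bash
python3 -m creep '[1,0,0,0,0,0,0, 0,0,0,0,0,0,0, 0,0,0,0,0,0,0]' && python3 -m creep '[0,0,0,0,0,0,70, 0,0,0,0,0,0,100, 0,0,0,0,0,0,100, 0,0,0,0,0,0,100, 0,0,0,0,0,0,100, -5,0,0,0,0,0,100, -20,0,0,0,0,0,100, -35,0,0,0,0,0,100, -35,0,0,0,0,0,100, -35,0,0,0,0,0,100, -35,0,0,0,0,0,100]'
python3 - <<'E'
from h import *
c=snap('wrist','w7.png')
goto([571,44,240],-90)
E
```

```text
clock: 18.35
tool_pos: [464.2, -352.1, 79.7]
tool_rot: [0.501, 0.499, -0.5, 0.5]
force: [-0.2, 0.5, 0.1]
width: 47.8
clock: 19.45
tool_pos: [463.5, -351.8, 246.1]
tool_rot: [0.501, 0.499, -0.5, 0.5]
force: [0.2, -0.1, 0.1]
width: 86.6
clk 19.5 pos [ 466.1 -354.4  252.5] F [ 0.7 -0.5  3.9] w 87.3
toolx [ 0.01  -0.009 -1.   ] z yaw -90.11
shift [   9.9  104.  -398.7]
rotvec [-0.0019  0.0091 -0.0102]
shift in final frame [  12.5  104.9 -398.4]
```

View pics/w7.png

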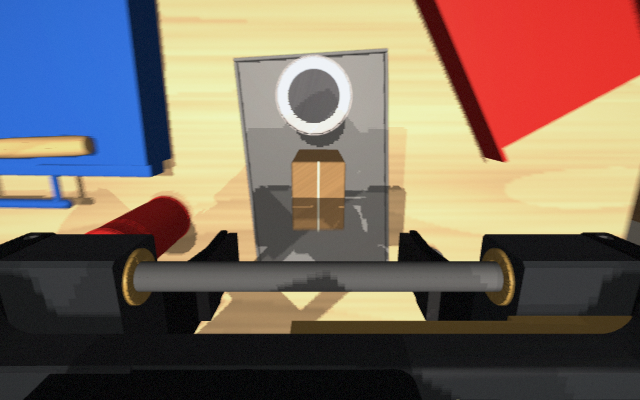

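```bash
python3 -m creep '[0,4,-16,0,0,0,100, 0,8,-30,0,0,0,100, 0,10,-38,0,0,0,100, 0,10,-38,0,0,0,100, 0,10,-38,0,0,0,100, 0,10,-38,0,0,0,100, 0,10,-38,0,0,0,100, 0,10,-38,0,0,0,100, 0,10,-38,0,0,0,100, 0,10,-38,0,0,0,100, 0,8,-30,0,0,0,100, 0,5,-18,0,0,0,100]' && python3 -m creep '[0,0,0,0,0,0,100, 0,0,0,0,0,0,100, 0,0,0,0,0,0,100]'
python3 - <<'E'
from h import *
goto([571,44,100],-90)
import pickle; c=snap('wrist','w8.png');pickle.dump(c,open('w8.pkl','wb'))
E
```

```text
clock: 20.7
tool_pos: [567.9, 49.5, 242.9]
tool_rot: [0.5, 0.501, -0.5, 0.499]
force: [-0.5, -0.3, 0.5]
width: 87.2
clock: 21.0
tool_pos: [568.6, 45.3, 243.8]
tool_rot: [-0.501, -0.499, 0.501, -0.499]
force: [-0.4, -0.9, 0.4]
width: 86.7
clk 21.0 pos [568.6  45.3 243.8] F [-0.4 -0.9  0.4] w 86.7
toolx [-0. -0. -1.] z yaw -90.16
shift [143.8   2.4   1.3]
rotvec [-0.0027  0.0001  0.    ]
shift in final frame [143.8   2.4   1.3]
```

View pics/w8.png

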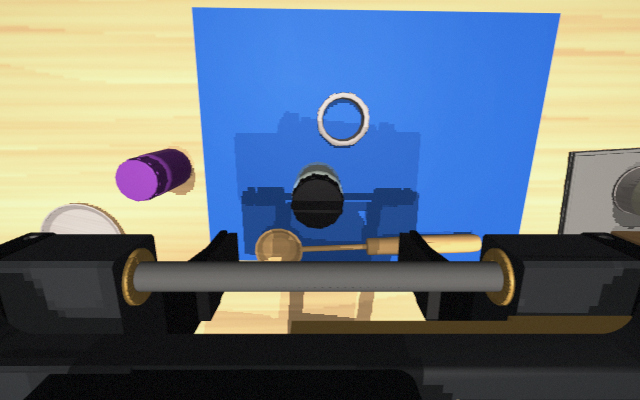

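Run:
```python
from h import *
import pickle; c=pickle.load(open('w8.pkl','rb')); print(onz(c,317.5,201.5,145),onz(c,343.5,119,84),onz(c,278,245,72),onz(c,278,262,64),onz(c,300,255,62),onz(c,420,243,70))
a=c['img'][85:275,180:480,::-1]; cv2.imwrite('pics/w8z.png',cv2.resize(a,None,fx=2.6,fy=2.6,interpolation=cv2.INTER_CUBIC))
```

```text
[572.00064601  46.11418903 145.        ] [634.58334004  21.89703488  84.        ] [503.80783952  88.60985397  72.        ] [480.03975749  90.38470037  64.        ] [487.52388558  65.87440355  62.        ] [504.93041869 -63.84813216  70.        ]
```

View pics/w8z.png

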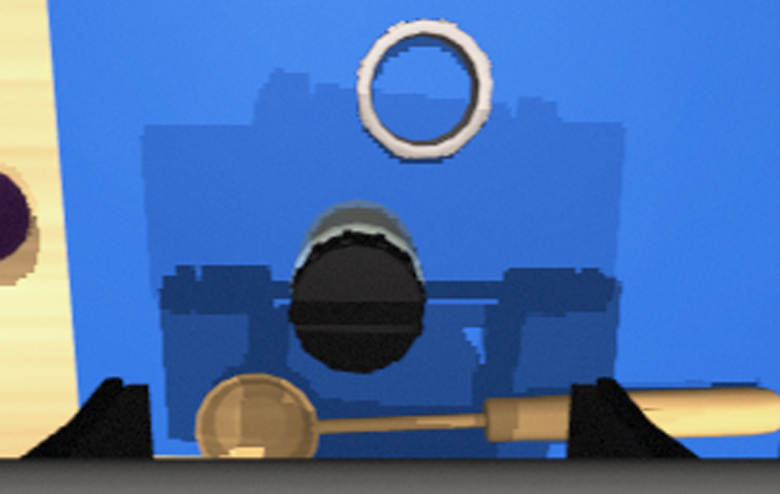

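```bash
python3 -m creep '[8,2.8,0,0,0,0,100, 20,0,0,0,0,0,100, 26,0,0,0,0,0,100, 26,0,0,0,0,0,100, 24,0,0,0,0,0,100, 18,0,0,0,0,0,100, 12,0,0,0,0,0,100, 6,0,0,0,0,0,100, 3,0,0,0,0,0,100, 0,0,0,0,0,0,100, 0,0,0,0,0,0,100]' && python3 -m creep '[0,0,0,0,0,0,30, 0,0,0,0,0,0,30, 0,0,0,0,0,0,30, 0,0,0,0,0,0,30, 0,0,0,0,0,0,30, 0,0,0,0,0,0,30, 0,0,0,0,0,0,30, 0,0,0,0,0,0,30, 0,0,0,0,0,0,30]'
```

```text
clock: 22.15
tool_pos: [573.3, 45.6, 102.3]
tool_rot: [0.501, 0.498, -0.5, 0.5]
force: [0.4, -0.2, 0.9]
width: 87.0
clock: 23.05
tool_pos: [572.7, 45.8, 101.5]
tool_rot: [0.501, 0.499, -0.5, 0.5]
force: [-0.6, 0.2, -0.1]
width: 45.5
```

```bash
python3 -m creep '[-2,0,0,0,0,0,0, -4,0,0,0,0,0,0, -10,0,0,0,0,0,0, -20,0,0,0,0,0,0, -26,0,0,0,0,0,0, -26,0,0,0,0,0,0, -15,0,0,0,0,0,0, -7,-3,8,0,0,0,0, 0,-8,17,0,0,0,0, 0,-12,25,0,0,0,0, 0,-14,29,0,0,0,0, 0,-14,30,0,0,0,0]' && python3 -m creep '[0,-15,30,0,0,0,0, 0,-15,30,0,0,0,0, 0,-15,30,0,0,0,0, 0,-15,30,0,0,0,0, 0,-15,30,0,0,0,0, 0,-15,30,0,0,0,0, 0,-15,30,0,0,0,0, 0,-14,30,0,0,0,0, 0,-12,26,0,0,0,0, 0,-8,18,0,0,0,0, 0,-3,8,0,0,0,0, 0,0,0,0,0,0,0]'&& python3 -m creep '[0,0,0,0,0,0,0, 0,0,0,0,0,0,0]'
python3 - <<'E'
from h import *
goto([379,-355,45.3],-90)
import pickle; D=pickle.load(open('d0.pkl','rb'))['top']; print(onz(D,396,258,125))
c=snap('wrist','w9.png')
E
```

```text
clock: 24.25
tool_pos: [519.8, -64.2, 211.2]
tool_rot: [0.501, 0.499, -0.5, 0.5]
force: [0.5, 0.1, -1.8]
width: 45.1
clock: 25.45
tool_pos: [377.8, -355.6, 211.0]
tool_rot: [0.502, 0.499, -0.501, 0.499]
force: [1.2, 1.3, -1.8]
width: 45.0
clock: 25.65
tool_pos: [378.7, -353.5, 211.0]
tool_rot: [0.501, 0.5, -0.5, 0.5]
force: [-0.4, 0.5, -1.5]
width: 45.5
clk 25.65 pos [ 378.7 -353.5  211. ] F [-0.4  0.5 -1.5] w 45.5
toolx [ 0.002  0.001 -1.   ] z yaw -90.06
shift [165.7   0.    1.7]
rotvec [-0.001  -0.0011 -0.0016]
shift in final frame [165.7   0.3   1.5]
[ 404.24811366 -158.85007641  125.        ]
```

View pics/w9.png

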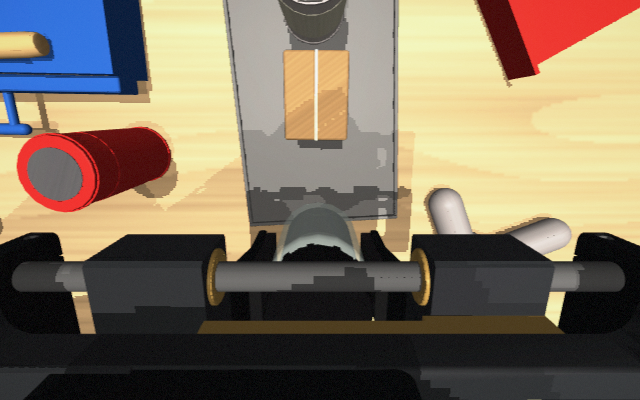

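Run:
```python
from h import *
c=snap('wrist','w9b.png'); print(onz(c,250,222,10),onz(c,395,217,10), onz(c,430,195,25))
```

```text
[ 330.13350855 -275.20679586   10.        ] [ 336.15567009 -440.82522038   10.        ] [ 365.7693049  -473.00229572   25.        ]
```

```bash
python3 -m creep '[6,2,0,0,0,0,0, 18,0,0,0,0,0,0, 26,0,0,0,0,0,0, 28,0,0,0,0,0,0, 28,0,0,0,0,0,0, 24,0,0,0,0,0,0, 14,0,0,0,0,0,0, 8,0,0,0,0,0,0, 6,0,0,0,0,0,0, 4,0,0,0,0,0,0, 0,0,0,0,0,0,0, 0,0,0,0,0,0,0]'&& python3 -m creep '[2,0,0,0,0,0,0, 0,0,0,0,0,0,0, 0,0,0,0,0,0,0]'
```

```text
clock: 26.95
tool_pos: [381.2, -355.2, 49.7]
tool_rot: [0.501, 0.499, -0.5, 0.5]
force: [0.3, -0.3, -2.0]
width: 45.2
clock: 27.25
tool_pos: [380.9, -355.0, 47.4]
tool_rot: [0.501, 0.499, -0.5, 0.5]
force: [0.4, -0.0, -1.4]
width: 45.3
```

```bash
python3 -m creep '[1,0,0,0,0,0,0, 1,0,0,0,0,0,0, 0,0,0,0,0,0,0, 0,0,0,0,0,0,0]' && python3 -m creep '[0,0,0,0,0,0,60, 0,0,0,0,0,0,80, 0,0,0,0,0,0,100, 0,0,0,0,0,0,100, 0,0,0,0,0,0,100, -5,0,0,0,0,0,100, -20,0,0,0,0,0,100, -35,0,0,0,0,0,100, -35,0,0,0,0,0,100, -35,0,0,0,0,0,100, -30,0,0,0,0,0,100]'&& python3 -m creep '[0,0,0,0,0,0,100, 0,0,0,0,0,0,100]'
python3 - <<'E'
from h import *
c=snap('wrist','w10.png')
goto([634.5,21,220],-90)
E
```

```text
clock: 27.65
tool_pos: [380.9, -354.9, 45.5]
tool_rot: [0.501, 0.499, -0.5, 0.5]
force: [0.0, 1.2, 4.1]
width: 45.6
clock: 28.75
tool_pos: [380.6, -354.9, 207.4]
tool_rot: [0.501, 0.498, -0.5, 0.5]
force: [-0.4, -1.0, 0.2]
width: 86.6
clock: 28.95
tool_pos: [380.6, -354.8, 205.9]
tool_rot: [0.501, 0.498, -0.5, 0.501]
force: [-0.9, 0.3, -0.3]
width: 87.0
clk 29.0 pos [ 380.1 -354.2  204.8] F [ 0.7 -0.2 -0.1] w 87.3
toolx [ 0.001  0.001 -1.   ] z yaw -90.12
shift [ -14.5  253.6 -375.8]
rotvec [-0.0022 -0.0008 -0.0014]
shift in final frame [ -15.2  254.4 -375.2]
```

View pics/w10.png

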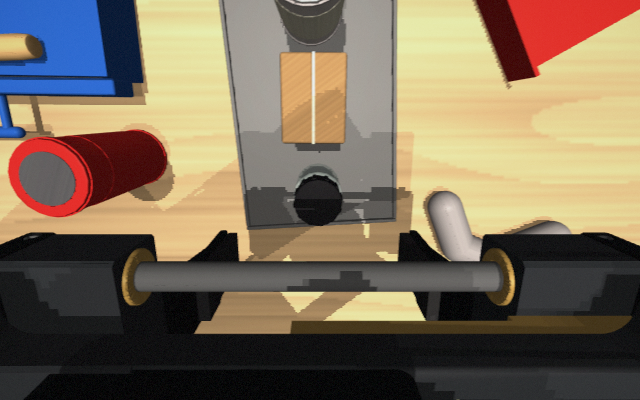

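```bash
python3 -m creep '[-5,8,-12,0,0,0,100, -5,16,-24,0,0,0,100, -5,22,-32,0,0,0,100, 0,24,-36,0,0,0,100, 0,24,-36,0,0,0,100, 0,24,-36,0,0,0,100, 0,24,-36,0,0,0,100, 0,24,-36,0,0,0,100, 0,24,-36,0,0,0,100, 0,24,-36,0,0,0,100, 0,20,-30,0,0,0,100, 0,12,-16,0,0,0,100]' && python3 -m creep '[0,6,-8,0,0,0,100, 0,0,0,0,0,0,100, 0,0,0,0,0,0,100]'
python3 - <<'E'
from h import *
goto([634.5,21,80],-90)
import pickle; c=snap('wrist','w11.png');pickle.dump(c,open('w11.pkl','wb'))
E
```

```text
clock: 30.2
tool_pos: [627.5, 14.9, 219.0]
tool_rot: [0.5, 0.501, -0.5, 0.5]
force: [0.1, -0.9, 0.4]
width: 87.1
clock: 30.5
tool_pos: [632.3, 18.3, 219.9]
tool_rot: [-0.5, -0.499, 0.501, -0.499]
force: [-0.1, -0.7, -0.1]
width: 87.0
clk 30.5 pos [632.3  18.3 219.9] F [-0.1 -0.7 -0.1] w 87.0
toolx [-0. -0. -1.] z yaw -90.13
shift [139.9   2.2  -2.7]
rotvec [-0.0023  0.0001  0.0004]
shift in final frame [139.9   2.2  -2.7]
```

View pics/w11.png

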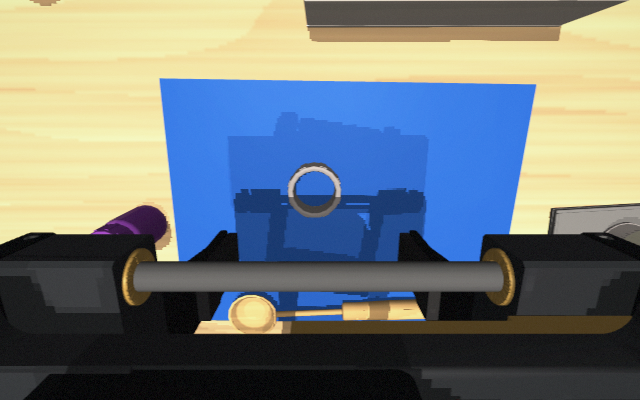

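```bash
python3 - <<'E'
from h import *
import pickle; c=pickle.load(open('w11.pkl','rb')); print(onz(c,314.5,190,84))
E
python3 -m creep '[8,2.2,-2.7,0,0,0,100, 20,0,0,0,0,0,100, 26,0,0,0,0,0,100, 26,0,0,0,0,0,100, 24,0,0,0,0,0,100, 14,0,0,0,0,0,100, 9,0,0,0,0,0,100, 5,0,0,0,0,0,100, 2,0,0,0,0,0,100, 0,0,0,0,0,0,100, 0,0,0,0,0,0,100, 0,0,0,0,0,0,100]'
```

```text
[636.30524161  21.90595419  84.        ]
clock: 31.75
tool_pos: [636.3, 21.3, 87.5]
tool_rot: [0.501, 0.499, -0.5, 0.5]
force: [-0.3, 1.4, -0.4]
width: 86.7
```

```bash
python3 -m creep '[4,0,0,0,0,0,100, 3,0,0,0,0,0,100, 0,0,0,0,0,0,100, 0,0,0,0,0,0,30, 0,0,0,0,0,0,30, 0,0,0,0,0,0,30, 0,0,0,0,0,0,30, 0,0,0,0,0,0,30, 0,0,0,0,0,0,30, 0,0,0,0,0,0,30, 0,0,0,0,0,0,30]'
python3 - <<'E'
from h import *
goto([480,344,120],-90)
E
```

```text
clock: 32.85
tool_pos: [635.9, 21.3, 79.7]
tool_rot: [0.501, 0.499, -0.5, 0.5]
force: [-0.2, 0.5, 0.0]
width: 47.3
clk 32.85 pos [635.9  21.3  79.7] F [-0.2  0.5  0. ] w 47.3
toolx [ 0.002  0.    -1.   ] z yaw -90.12
shift [ -40.6 -156.5 -322.4]
rotvec [-0.0022 -0.     -0.0021]
shift in final frame [ -40.3 -155.9 -322.7]
```

```bash
python3 -m creep '[-3,0,0,0,0,0,0, -8,0,0,0,0,0,0, -18,0,0,0,0,0,0, -26,0,0,0,0,0,0, -28,0,0,0,0,0,0, -25,-4,-8,0,0,0,0, -12,-8,-16,0,0,0,0, 0,-12,-25,0,0,0,0, 0,-14,-29,0,0,0,0, 0,-14,-29,0,0,0,0, 0,-14,-29,0,0,0,0, 0,-14,-29,0,0,0,0]' && python3 -m creep '[0,-14,-29,0,0,0,0, 0,-14,-29,0,0,0,0, 0,-14,-29,0,0,0,0, 0,-14,-29,0,0,0,0, 0,-11,-22,0,0,0,0, 0,-7,-15,0,0,0,0, 0,-2,-5,0,0,0,0, 0,0,0,0,0,0,0, 0,0,0,0,0,0,0]'
python3 - <<'E'
from h import *
goto([480,344,24],-90)
import pickle; c=snap('wrist','w12.png');pickle.dump(c,open('w12.pkl','wb'))
E
```

```text
clock: 34.05
tool_pos: [553.9, 188.3, 199.2]
tool_rot: [0.501, 0.499, -0.5, 0.5]
force: [0.6, 0.1, -1.7]
width: 47.2
clock: 34.95
tool_pos: [480.7, 343.9, 199.3]
tool_rot: [0.501, 0.499, -0.5, 0.5]
force: [0.3, -0.8, -0.9]
width: 47.7
clk 34.95 pos [480.7 343.9 199.3] F [ 0.3 -0.8 -0.9] w 47.7
toolx [ 0.002 -0.001 -1.   ] z yaw -90.16
shift [175.3  -1.1  -0.2]
rotvec [-0.0028  0.0006 -0.0021]
shift in final frame [ 1.753e+02 -7.000e-01 -1.000e-01]
```

View pics/w12.png

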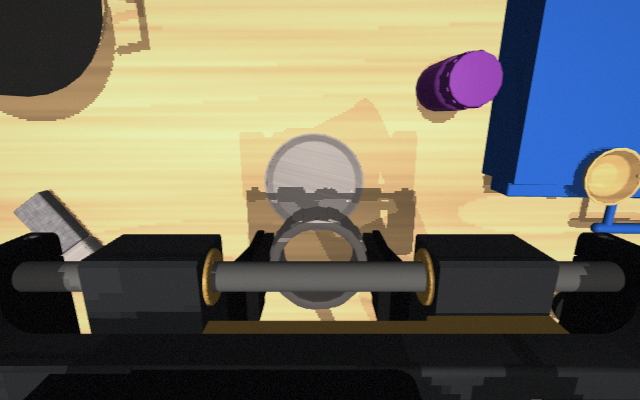

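```bash
python3 - <<'E'
from h import *
import pickle; c=pickle.load(open('w12.pkl','rb')); print(onz(c,313.5,180,8),onz(c,264,180,8),onz(c,363,180,8),onz(c,313.5,133,8))
E
python3 -m creep '[10,0,0,0,0,0,0, 24,0,0,0,0,0,0, 30,0,0,0,0,0,0, 30,0,0,0,0,0,0, 26,0,0,0,0,0,0, 16,0,0,0,0,0,0, 10,0,0,0,0,0,0, 6,0,0,0,0,0,0, 4,0,0,0,0,0,0, 0,0,0,0,0,0,0, 0,0,0,0,0,0,0]'
```

```text
[483.05439449 349.03383218   8.        ] [483.17381369 402.19304308   8.        ] [482.93493958 295.85872421   8.        ] [532.53862614 348.75422797   8.        ]
clock: 36.1
tool_pos: [481.2, 344.9, 44.1]
tool_rot: [0.502, 0.499, -0.5, 0.5]
force: [0.0, -0.8, -0.8]
width: 47.6
```

```bash
python3 -m creep '[6,-1,-1.5,0,0,0,0, 5,0,0,0,0,0,0, 4,0,0,0,0,0,0, 2,0,0,0,0,0,0, 1,0,0,0,0,0,0, 0,0,0,0,0,0,0, 0,0,0,0,0,0,0]'
```

```text
clock: 36.8
tool_pos: [479.8, 346.2, 25.4]
tool_rot: [0.501, 0.499, -0.5, 0.5]
force: [-0.6, 0.4, -1.6]
width: 47.7
```

```bash
python3 -m creep '[1,0,0,0,0,0,0, 1,0,0,0,0,0,0, 0,0,0,0,0,0,0, 0,0,0,0,0,0,0]' && python3 -m creep '[0,0,0,0,0,0,62, 0,0,0,0,0,0,68, 0,0,0,0,0,0,70, 0,0,0,0,0,0,70, 0,0,0,0,0,0,70, -5,0,0,0,0,0,70, -15,0,0,0,0,0,70, -25,0,0,0,0,0,90, -30,0,0,0,0,0,100, -35,0,0,0,0,0,100, -35,0,0,0,0,0,100, -25,0,0,0,0,0,100]'&& python3 -m creep '[0,0,0,0,0,0,100, 0,0,0,0,0,0,100]'
python3 - <<'E'
from h import *
c=snap('wrist','w13.png')
goto([380.8,-355,230],-90)
E
```

```text
clock: 37.2
tool_pos: [479.7, 346.1, 23.4]
tool_rot: [0.501, 0.499, -0.5, 0.5]
force: [0.0, 0.6, -0.7]
width: 47.7
clock: 38.4
tool_pos: [480.1, 346.5, 197.3]
tool_rot: [0.503, 0.498, -0.499, 0.5]
force: [0.5, -0.4, -0.1]
width: 85.5
clock: 38.6
tool_pos: [479.4, 346.2, 194.8]
tool_rot: [0.502, 0.499, -0.499, 0.5]
force: [-0.0, 0.0, -0.2]
width: 86.8
clk 38.65 pos [478.7 345.9 193.5] F [ 1.1 -0.1 -0.4] w 86.7
toolx [ 0.002 -0.    -1.   ] z yaw -90.12
shift [-36.5 -96.3 701.1]
rotvec [-0.0022  0.0002 -0.0015]
shift in final frame [-36.5 -97.9 700.9]
```

View pics/w13.png

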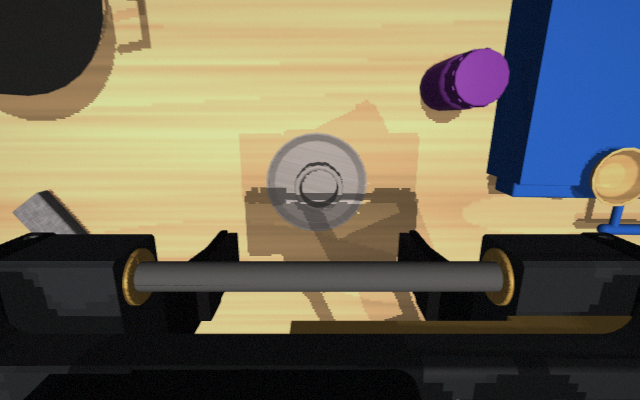

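Nut lies flat in the dish at (319,187). Now back to the jar.

```bash
python3 -m creep '[-12,-3,16,0,0,0,100, -14,-5,30,0,0,0,100, -10,-5,38,0,0,0,100, 0,-6,40,0,0,0,100, 0,-6,40,0,0,0,100, 0,-6,40,0,0,0,100, 0,-6,40,0,0,0,100, 0,-6,40,0,0,0,100, 0,-6,40,0,0,0,100, 0,-6,40,0,0,0,100, 0,-6,40,0,0,0,100, 0,-6,40,0,0,0,100]' && python3 -m creep '[0,-6,40,0,0,0,100, 0,-6,40,0,0,0,100, 0,-6,40,0,0,0,100, 0,-6,40,0,0,0,100, 0,-5,40,0,0,0,100, 0,-3,34,0,0,0,100, 0,0,20,0,0,0,100, 0,0,0,0,0,0,100, 0,0,0,0,0,0,100]'
python3 - <<'E'
from h import *
goto([380.8,-355,46.5],-90)
import pickle; c=snap('wrist','w14.png');pickle.dump(c,open('w14.pkl','wb'))
E
```

```text
clock: 39.85
tool_pos: [409.8, -98.8, 228.1]
tool_rot: [0.501, 0.5, -0.5, 0.499]
force: [0.2, -0.2, -0.2]
width: 86.6
clock: 40.75
tool_pos: [377.9, -350.4, 227.7]
tool_rot: [0.502, 0.5, -0.5, 0.498]
force: [0.5, 0.8, -0.3]
width: 86.9
clk 40.75 pos [ 377.9 -350.4  227.7] F [ 0.5  0.8 -0.3] w 86.9
toolx [-0.     0.004 -1.   ] z yaw -90.17
shift [181.2   3.    5.3]
rotvec [-0.003  -0.0038  0.0002]
shift in final frame [181.2   2.9   4.6]
```

View pics/w14.png

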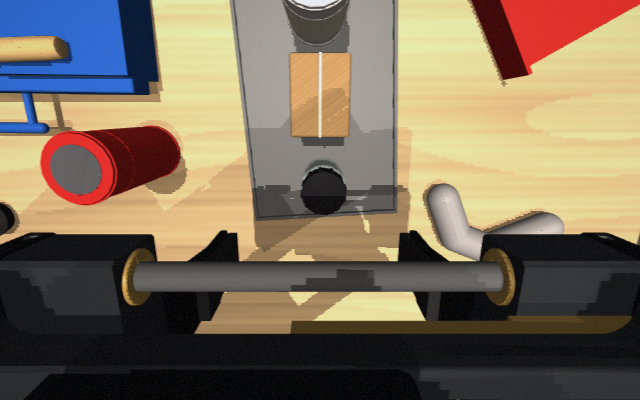

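```bash
python3 -m creep '[10,2.5,4,0,0,0,100, 24,0,0,0,0,0,100, 30,0,0,0,0,0,100, 30,0,0,0,0,0,100, 28,0,0,0,0,0,100, 20,0,0,0,0,0,100, 14,0,0,0,0,0,100, 9,0,0,0,0,0,100, 6,0,0,0,0,0,100, 4,0,0,0,0,0,100, 0,0,0,0,0,0,100, 0,0,0,0,0,0,100]'
```

```text
clock: 42.0
tool_pos: [381.8, -355.9, 54.6]
tool_rot: [0.501, 0.499, -0.5, 0.5]
force: [-0.1, -0.3, 0.2]
width: 87.0
```

```bash
python3 -m creep '[5,-0.7,-1,0,0,0,100, 3,0,0,0,0,0,100, 0,0,0,0,0,0,100, 0,0,0,0,0,0,30, 0,0,0,0,0,0,30, 0,0,0,0,0,0,30, 0,0,0,0,0,0,30, 0,0,0,0,0,0,30, 0,0,0,0,0,0,30, 0,0,0,0,0,0,30, 0,0,0,0,0,0,30]'
python3 - <<'E'
from h import *
goto([572.4,45.8,210],-90)
E
```

```text
clock: 43.1
tool_pos: [380.9, -354.8, 46.2]
tool_rot: [0.501, 0.499, -0.5, 0.5]
force: [-0.1, -0.1, -0.1]
width: 45.4
clk 43.1 pos [ 380.9 -354.8   46.2] F [-0.1 -0.1 -0.1] w 45.4
toolx [ 0.002 -0.    -1.   ] z yaw -90.13
shift [-163.5  190.9 -401. ]
rotvec [-0.0022  0.0002 -0.0021]
shift in final frame [-163.8  191.5 -400.6]
```

```bash
python3 -m creep '[-2,0,0,0,0,0,0, -6,0,0,0,0,0,0, -14,0,0,0,0,0,0, -24,0,0,0,0,0,0, -28,0,0,0,0,0,0, -28,0,0,0,0,0,0, -28,3,-7,0,0,0,0, -20,8,-17,0,0,0,0, -10,12,-25,0,0,0,0, -4,14,-29,0,0,0,0, 0,15,-31,0,0,0,0, 0,15,-31,0,0,0,0]' && python3 -m creep '[0,15,-31,0,0,0,0, 0,15,-31,0,0,0,0, 0,15,-31,0,0,0,0, 0,15,-31,0,0,0,0, 0,15,-31,0,0,0,0, 0,15,-31,0,0,0,0, 0,14,-29,0,0,0,0, 0,11,-24,0,0,0,0, 0,7,-15,0,0,0,0, 0,2,-6,0,0,0,0, 0,0,0,0,0,0,0, 0,0,0,0,0,0,0]'
python3 - <<'E'
from h import *
goto([572.4,45.8,103],-90)
c=snap('wrist','w15.png')
E
```

```text
clock: 44.3
tool_pos: [448.0, -213.5, 210.9]
tool_rot: [0.501, 0.499, -0.5, 0.5]
force: [1.0, -0.9, -1.5]
width: 45.5
clock: 45.5
tool_pos: [571.9, 44.1, 210.4]
tool_rot: [0.501, 0.499, -0.501, 0.5]
force: [0.3, -0.2, -1.3]
width: 45.4
clk 45.5 pos [571.9  44.1 210.4] F [ 0.3 -0.2 -1.3] w 45.4
toolx [ 0.001 -0.001 -1.   ] z yaw -90.16
shift [107.4   0.4  -1.8]
rotvec [-0.0028  0.0005 -0.0011]
shift in final frame [107.4   0.5  -1.7]
```

View pics/w15.png

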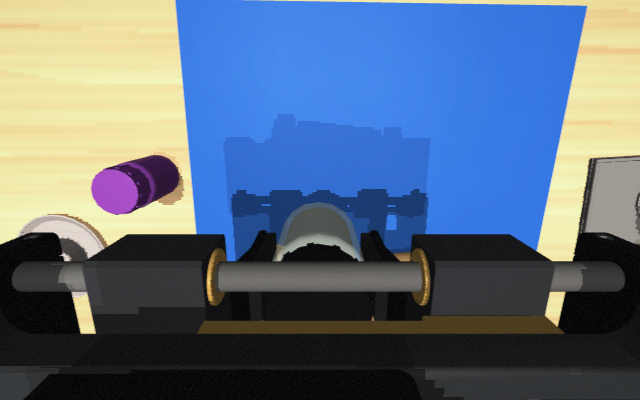

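```bash
python3 -m creep '[6,0,-1.5,0,0,0,0, 16,0,0,0,0,0,0, 22,0,0,0,0,0,0, 22,0,0,0,0,0,0, 16,0,0,0,0,0,0, 10,0,0,0,0,0,0, 6,0,0,0,0,0,0, 4,0,0,0,0,0,0, 0,0,0,0,0,0,0, 0,0,0,0,0,0,0, 0,0,0,0,0,0,0]'
```

```text
clock: 46.65
tool_pos: [573.2, 46.4, 109.3]
tool_rot: [0.501, 0.499, -0.5, 0.5]
force: [-0.7, 0.3, -0.9]
width: 45.0
```

```bash
python3 -m creep '[4,-0.5,0.5,0,0,0,0, 2,0,0,0,0,0,0, 0.5,0,0,0,0,0,0, 0,0,0,0,0,0,0, 0,0,0,0,0,0,0]'
```

```text
clock: 47.15
tool_pos: [572.0, 45.9, 102.2]
tool_rot: [0.501, 0.499, -0.5, 0.5]
force: [-1.5, -0.8, 2.2]
width: 45.3
```

Contact. Release and rise, then go to the carton.

```bash
python3 -m creep '[0,0,0,0,0,0,60, 0,0,0,0,0,0,80, 0,0,0,0,0,0,100, 0,0,0,0,0,0,100, 0,0,0,0,0,0,100, -5,0,0,0,0,0,100, -20,0,0,0,0,0,100, -35,0,0,0,0,0,100, -35,0,0,0,0,0,100, -30,0,0,0,0,0,100, -10,0,0,0,0,0,100]'&& python3 -m creep '[0,0,0,0,0,0,100, 0,0,0,0,0,0,100]'
python3 - <<'E'
from h import *
import pickle; c=snap('wrist','w16.png'); pickle.dump(c,open('w16.pkl','wb'))
goto([464.2,-352,238],-90)
E
```

```text
clock: 48.25
tool_pos: [573.8, 45.8, 240.9]
tool_rot: [0.503, 0.497, -0.498, 0.502]
force: [0.8, -0.5, -0.1]
width: 86.8
clock: 48.45
tool_pos: [570.9, 46.0, 235.9]
tool_rot: [0.501, 0.5, -0.501, 0.499]
force: [-0.7, 0.5, -0.9]
width: 87.1
clk 48.5 pos [570.7  46.  235.4] F [ 0.3 -0.1 -1. ] w 87.0
toolx [-0.001  0.    -1.   ] z yaw -90.13
shift [  -2.6 -105.6  398.3]
rotvec [-0.0022 -0.0004  0.0015]
shift in final frame [  -2.6 -106.5  398. ]
```

View pics/w16.png

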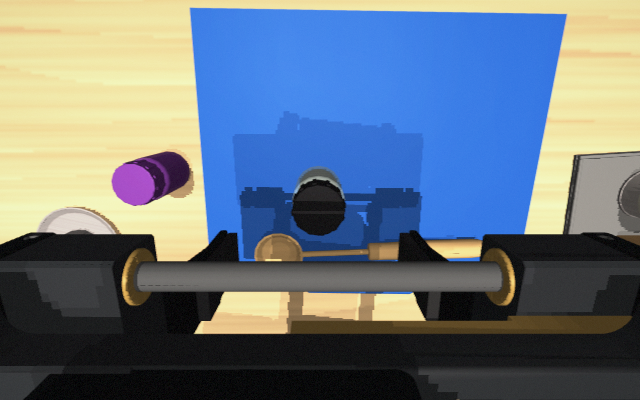

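Jar is back and upright at (319,207). Now the carton.

```bash
python3 -m creep '[0,-4,16,0,0,0,100, 0,-8,30,0,0,0,100, 0,-10,38,0,0,0,100, 0,-10,38,0,0,0,100, 0,-10,38,0,0,0,100, 0,-10,38,0,0,0,100, 0,-10,38,0,0,0,100, 0,-10,38,0,0,0,100, 0,-10,38,0,0,0,100, 0,-10,38,0,0,0,100, 0,-8,30,0,0,0,100, 0,-5,17,0,0,0,100]' && python3 -m creep '[0,0,0,0,0,0,100, 0,0,0,0,0,0,100, 0,0,0,0,0,0,100]'
python3 - <<'E'
from h import *
goto([464.2,-352,80],-90)
c=snap('wrist','w17.png')
E
```

```text
clock: 49.7
tool_pos: [464.0, -353.8, 235.4]
tool_rot: [0.502, 0.499, -0.501, 0.499]
force: [-0.1, 1.2, 0.3]
width: 86.7
clock: 50.0
tool_pos: [466.0, -349.0, 236.5]
tool_rot: [0.501, 0.5, -0.499, 0.5]
force: [-0.5, -1.0, 0.2]
width: 87.3
clk 50.0 pos [ 466.  -349.   236.5] F [-0.5 -1.   0.2] w 87.3
toolx [ 0.001  0.002 -1.   ] z yaw -90.04
shift [156.4  -2.    3.2]
rotvec [-0.0007 -0.0017 -0.0012]
shift in final frame [156.5  -1.8   3. ]
```

View pics/w17.png

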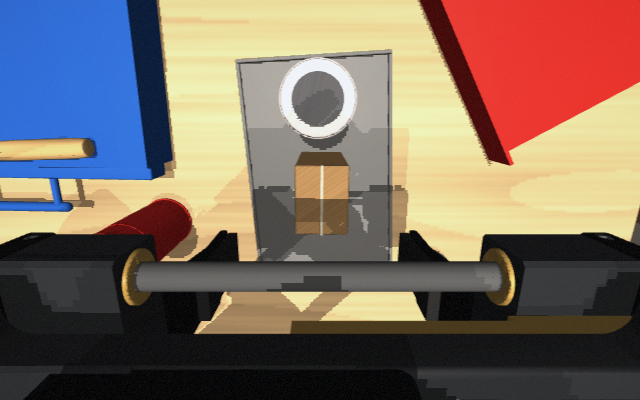

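```bash
python3 -m creep '[10,-1.8,3,0,0,0,100, 24,0,0,0,0,0,100, 30,0,0,0,0,0,100, 30,0,0,0,0,0,100, 28,0,0,0,0,0,100, 16,0,0,0,0,0,100, 10,0,0,0,0,0,100, 4,0,0,0,0,0,100, 2,0,0,0,0,0,100, 0,0,0,0,0,0,100, 0,0,0,0,0,0,100]' && python3 -m creep '[0,0,0,0,0,0,30, 0,0,0,0,0,0,30, 0,0,0,0,0,0,30, 0,0,0,0,0,0,30, 0,0,0,0,0,0,30, 0,0,0,0,0,0,30, 0,0,0,0,0,0,30, 0,0,0,0,0,0,30, 0,0,0,0,0,0,30]'
python3 - <<'E'
from h import *
goto([656.4,83.7,240],-90)
E
```

```text
clock: 51.15
tool_pos: [465.0, -354.3, 83.7]
tool_rot: [0.501, 0.498, -0.5, 0.501]
force: [-0.2, -0.4, 0.2]
width: 86.7
clock: 52.05
tool_pos: [464.4, -353.5, 82.7]
tool_rot: [0.501, 0.499, -0.5, 0.5]
force: [0.5, 1.0, 0.1]
width: 47.9
clk 52.05 pos [ 464.4 -353.5   82.7] F [0.5 1.  0.1] w 47.9
toolx [ 0.002  0.001 -1.   ] z yaw -90.13
shift [-156.7  191.3 -437.8]
rotvec [-0.0022 -0.0006 -0.0016]
shift in final frame [-157.3  192.  -437.2]
```

```bash
python3 -m creep '[-2,0,0,0,0,0,0, -6,0,0,0,0,0,0, -14,0,0,0,0,0,0, -24,0,0,0,0,0,0, -28,0,0,0,0,0,0, -28,0,0,0,0,0,0, -26,3,-7,0,0,0,0, -17,8,-17,0,0,0,0, -8,12,-25,0,0,0,0, -4,14,-30,0,0,0,0, 0,15,-34,0,0,0,0, 0,15,-35,0,0,0,0]' && python3 -m creep '[0,15,-35,0,0,0,0, 0,15,-35,0,0,0,0, 0,15,-35,0,0,0,0, 0,15,-35,0,0,0,0, 0,15,-35,0,0,0,0, 0,15,-34,0,0,0,0, 0,14,-32,0,0,0,0, 0,11,-24,0,0,0,0, 0,7,-15,0.06,0,0,0, 0,3,-9,0.119,0,0,0, 0,0,0,0.119,0,0,0, 0,0,0,0.059,0,0,0]'&& python3 -m creep '[0,0,0,0,0,0,0, 0,0,0,0,0,0,0]'
python3 - <<'E'
from h import *
goto([656.4,83.7,139],-110.5)
c=snap('wrist','w18.png')
E
```

```text
clock: 53.25
tool_pos: [532.0, -205.1, 241.5]
tool_rot: [0.501, 0.498, -0.5, 0.5]
force: [1.7, -0.2, -1.4]
width: 48.0
clock: 54.45
tool_pos: [657.5, 83.1, 241.2]
tool_rot: [0.582, 0.401, -0.581, 0.403]
force: [0.4, -0.4, -1.7]
width: 48.0
clock: 54.65
tool_pos: [657.6, 82.5, 240.9]
tool_rot: [0.582, 0.403, -0.58, 0.404]
force: [0.3, -0.1, -2.5]
width: 47.6
clk 54.65 pos [657.6  82.5 240.9] F [ 0.3 -0.1 -2.5] w 47.6
toolx [ 0.003 -0.    -1.   ] z yaw -110.5
shift [101.9  -1.8  -0.6]
rotvec [-0.0001 -0.0009 -0.0024]
shift in final frame [101.9  -1.5  -0.7]
```

View pics/w18.png

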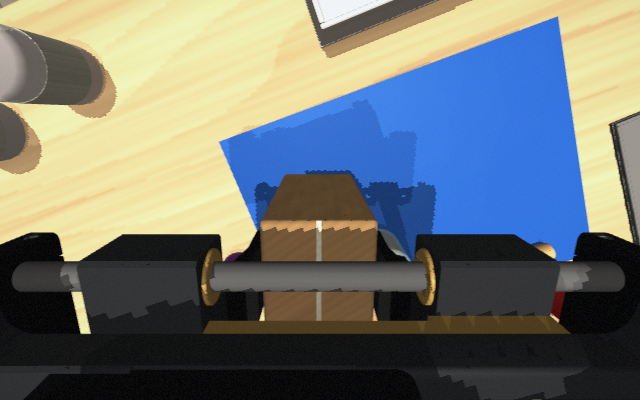

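```bash
python3 -m creep '[6,-1.5,-0.7,0,0,0,0, 16,0,0,0,0,0,0, 22,0,0,0,0,0,0, 20,0,0,0,0,0,0, 14,0,0,0,0,0,0, 9,0,0,0,0,0,0, 6,0,0,0,0,0,0, 3,0,0,0,0,0,0, 0,0,0,0,0,0,0, 0,0,0,0,0,0,0, 0,0,0,0,0,0,0]'
python3 - <<'E'
from h import *
goto([656.4,83.7,139],-110.5)
E
```

```text
clock: 55.8
tool_pos: [657.2, 83.8, 145.0]
tool_rot: [0.582, 0.402, -0.58, 0.403]
force: [0.8, 0.4, -1.6]
width: 47.5
clk 55.8 pos [657.2  83.8 145. ] F [ 0.8  0.4 -1.6] w 47.5
toolx [ 0.004 -0.    -1.   ] z yaw -110.58
shift [ 6.  -0.8  0.3]
rotvec [-0.0014 -0.0012 -0.0033]
shift in final frame [ 6.  -0.7  0.3]
```

```bash
python3 -m creep '[3,-0.7,0,0,0,0,0, 2,0,0,0,0,0,0, 1,0,0,0,0,0,0, 0,0,0,0,0,0,0, 0,0,0,0,0,0,0]'
```

```text
clock: 56.3
tool_pos: [656.0, 84.0, 138.7]
tool_rot: [0.582, 0.402, -0.581, 0.403]
force: [-1.7, 0.0, 2.8]
width: 48.2
```

```bash
python3 -m creep '[0,0,0,0,0,0,60, 0,0,0,0,0,0,80, 0,0,0,0,0,0,100, 0,0,0,0,0,0,100, 0,0,0,0,0,0,100, -5,0,0,0,0,0,100, -20,0,0,0,0,0,100, -35,0,0,0,0,0,100, -35,0,0,0,0,0,100, -15,0,0,-0.119,0,0,100, 0,0,0,-0.119,0,0,100, 0,0,0,-0.119,0,0,100]'&& python3 -m creep '[0,0,0,0,0,0,100, 0,0,0,0,0,0,100]'
python3 - <<'E'
from h import *
import pickle; c=snap('wrist','w19.png'); pickle.dump(c,open('w19.pkl','wb'))
goto([549.3,-348.4,245],-90)
E
```

```text
clock: 57.5
tool_pos: [656.4, 84.0, 249.9]
tool_rot: [0.5, 0.499, -0.498, 0.502]
force: [0.7, -0.4, -0.9]
width: 87.0
clock: 57.7
tool_pos: [655.8, 84.0, 248.4]
tool_rot: [0.502, 0.498, -0.501, 0.499]
force: [1.0, -0.7, -0.5]
width: 86.9
clk 57.75 pos [655.8  84.  248.2] F [0.5 0.6 0.1] w 86.9
toolx [ 0.002 -0.    -1.   ] z yaw -90.25
shift [   3.  -104.6  432.8]
rotvec [-0.0043  0.     -0.0019]
shift in final frame [   3.2 -106.5  432.4]
```

View pics/w19.png

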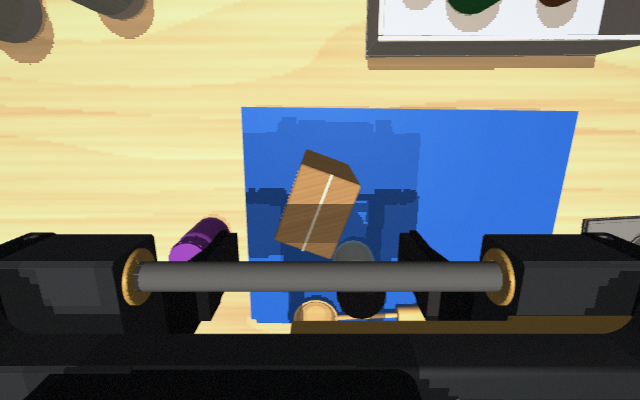

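Carton is back and upright. Now the tin.

```bash
python3 -m creep '[0,-4,16,0,0,0,100, 0,-8,32,0,0,0,100, 0,-10,40,0,0,0,100, 0,-10,42,0,0,0,100, 0,-10,42,0,0,0,100, 0,-10,42,0,0,0,100, 0,-10,42,0,0,0,100, 0,-10,42,0,0,0,100, 0,-10,42,0,0,0,100, 0,-10,40,0,0,0,100, 0,-8,32,0,0,0,100, 0,-6,20,0,0,0,100]' && python3 -m creep '[0,0,0,0,0,0,100, 0,0,0,0,0,0,100, 0,0,0,0,0,0,100]'
python3 - <<'E'
from h import *
goto([549.3,-348.4,90],-90)
c=snap('wrist','w20.png')
E
```

```text
clock: 58.95
tool_pos: [547.2, -351.4, 247.8]
tool_rot: [0.502, 0.498, -0.501, 0.499]
force: [-0.1, -0.2, 0.1]
width: 87.3
clock: 59.25
tool_pos: [549.1, -346.2, 247.9]
tool_rot: [0.501, 0.5, -0.5, 0.5]
force: [-0.7, -0.1, -0.3]
width: 87.1
clk 59.25 pos [ 549.1 -346.2  247.9] F [-0.7 -0.1 -0.3] w 87.1
toolx [ 0.002  0.001 -1.   ] z yaw -90.06
shift [157.9  -0.    2.4]
rotvec [-0.001  -0.0011 -0.0016]
shift in final frame [157.9   0.2   2.2]
```

View pics/w20.png

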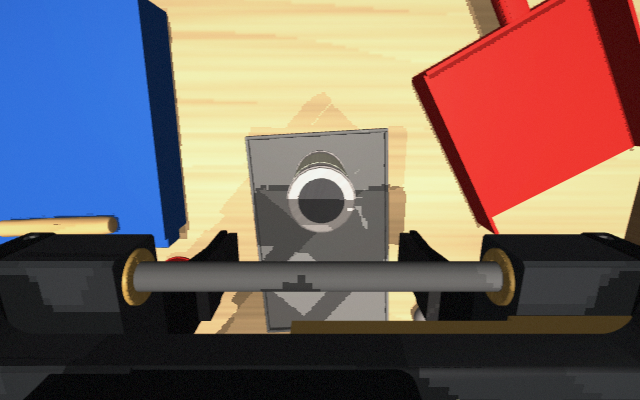

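```bash
python3 -m creep '[10,0,2.2,0,0,0,100, 24,0,0,0,0,0,100, 30,0,0,0,0,0,100, 30,0,0,0,0,0,100, 28,0,0,0,0,0,100, 16,0,0,0,0,0,100, 10,0,0,0,0,0,100, 6,0,0,0,0,0,100, 2,0,0,0,0,0,100, 0,0,0,0,0,0,100, 0,0,0,0,0,0,100]' && python3 -m creep '[0,0,0,0,0,0,40, 0,0,0,0,0,0,40, 0,0,0,0,0,0,40, 0,0,0,0,0,0,40, 0,0,0,0,0,0,40, 0,0,0,0,0,0,40, 0,0,0,0,0,0,40, 0,0,0,0,0,0,40]'
python3 - <<'E'
from h import *
goto([613.8,-44.8,245],-90)
E
```

```text
clock: 60.4
tool_pos: [549.8, -350.4, 93.0]
tool_rot: [0.501, 0.498, -0.5, 0.501]
force: [-0.1, 0.5, 0.3]
width: 87.2
clock: 61.2
tool_pos: [549.2, -349.7, 92.0]
tool_rot: [0.501, 0.499, -0.5, 0.5]
force: [0.2, 1.4, 0.3]
width: 57.5
clk 61.2 pos [ 549.2 -349.7   92. ] F [0.2 1.4 0.3] w 57.5
toolx [ 0.002  0.    -1.   ] z yaw -90.12
shift [-152.7   64.2 -305.1]
rotvec [-0.0022 -0.0005 -0.0018]
shift in final frame [-153.    64.6 -304.9]
```

```bash
python3 -m creep '[-2,0,0,0,0,0,0, -6,0,0,0,0,0,0, -14,0,0,0,0,0,0, -24,0,0,0,0,0,0, -28,0,0,0,0,0,0, -28,0,0,0,0,0,0, -26,1,-5,0,0,0,0, -16,2,-11,0,0,0,0, -8,4,-18,0,0,0,0, 0,5,-24,0,0,0,0, 0,6,-27,0,0,0,0, 0,6,-28,0,0,0,0]' && python3 -m creep '[0,6,-28,0,0,0,0, 0,6,-28,0,0,0,0, 0,6,-28,0,0,0,0, 0,6,-28,0,0,0,0, 0,6,-26,0,0,0,0, 0,5,-22,0,0,0,0, 0,3,-16,0,0,0,0, 0,2,-11,0,0,0,0, 0,0,-5,0,0,0,0, 0,0,0,0,0,0,0, 0,0,0,0,0,0,0]'
python3 - <<'E'
from h import *
goto([613.8,-44.8,149],-90)
c=snap('wrist','w21.png')
E
```

```text
clock: 62.4
tool_pos: [572.6, -234.3, 243.2]
tool_rot: [0.501, 0.5, -0.5, 0.499]
force: [0.0, -0.4, -2.9]
width: 57.4
clock: 63.5
tool_pos: [613.4, -45.9, 244.1]
tool_rot: [0.501, 0.499, -0.5, 0.5]
force: [-0.2, -0.1, -2.6]
width: 57.7
clk 63.5 pos [613.4 -45.9 244.1] F [-0.2 -0.1 -2.6] w 57.7
toolx [ 0.002 -0.    -1.   ] z yaw -90.16
shift [95.1  0.2 -1.1]
rotvec [-0.0029  0.0005 -0.0018]
shift in final frame [95.1  0.4 -1.1]
```

View pics/w21.png

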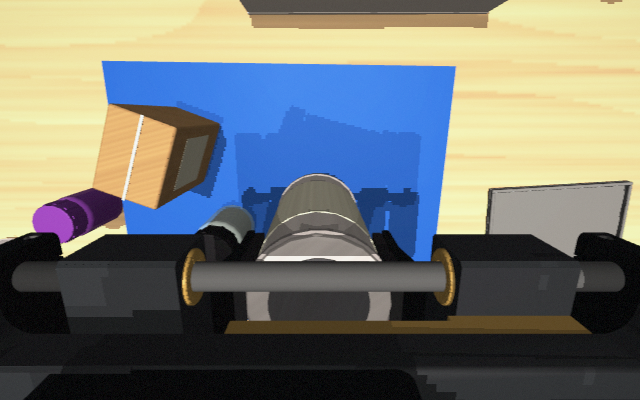

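```bash
python3 -m creep '[6,0,-1,0,0,0,0, 16,0,0,0,0,0,0, 20,0,0,0,0,0,0, 18,0,0,0,0,0,0, 14,0,0,0,0,0,0, 9,0,0,0,0,0,0, 5,0,0,0,0,0,0, 2,0,0,0,0,0,0, 0,0,0,0,0,0,0, 0,0,0,0,0,0,0, 0,0,0,0,0,0,0]'
python3 - <<'E'
from h import *
goto([613.8,-44.8,148.3],-90)
E
```

```text
clock: 64.65
tool_pos: [614.2, -44.2, 154.9]
tool_rot: [0.501, 0.499, -0.5, 0.5]
force: [0.6, 0.1, -2.2]
width: 57.0
clk 64.65 pos [614.2 -44.2 154.9] F [ 0.6  0.1 -2.2] w 57.0
toolx [ 0.003 -0.    -1.   ] z yaw -90.12
shift [ 6.6 -0.5  0.6]
rotvec [-0.0021  0.0004 -0.0035]
shift in final frame [ 6.6 -0.4  0.6]
```

```bash
python3 -m creep '[3,-0.4,0.6,0,0,0,0, 2,0,0,0,0,0,0, 1,0,0,0,0,0,0, 0,0,0,0,0,0,0, 0,0,0,0,0,0,0]'
```

```text
clock: 65.15
tool_pos: [613.4, -44.7, 148.0]
tool_rot: [0.501, 0.499, -0.5, 0.5]
force: [1.2, -0.6, -2.4]
width: 57.9
```

```bash
python3 -m creep '[0.7,0,0,0,0,0,0, 0,0,0,0,0,0,0, 0,0,0,0,0,0,0]'
```

```text
clock: 65.45
tool_pos: [613.5, -44.7, 147.9]
tool_rot: [0.501, 0.499, -0.5, 0.5]
force: [-1.2, 0.7, 2.4]
width: 57.7
```

Contact. Release, rise, and move clear toward the start pose.

```bash
python3 -m creep '[0,0,0,0,0,0,80, 0,0,0,0,0,0,100, 0,0,0,0,0,0,100, 0,0,0,0,0,0,100, 0,0,0,0,0,0,100, -5,0,0,0,0,0,100, -20,0,0,0,0,0,100, -35,0,0,0,0,0,100, -35,0,0,0,0,0,100, -20,0,0,0,0,0,100]'&& python3 -m creep '[0,-12,18,0,0,0,100, 0,-24,36,0,0,0,100, 0,-24,36,0,0,0,100, 0,-24,36,0,0,0,100, 0,-24,36,0,0,0,100, 0,-24,36,0,0,0,100, 0,-24,36,0,0,0,100, 0,-24,36,0,0,0,100, 0,-24,36,0,0,0,100, 0,-24,36,0,0,0,100, 0,-24,36,0,0,0,100, 0,-12,18,0,0,0,100]'&& python3 -m creep '[0,0,20,0,0,0,100, 0,0,0,0,0,0,100, 0,0,0,0,0,0,100]'
python3 - <<'E'
from h import *
import pickle
D0=pickle.load(open('d0.pkl','rb'))
c=snap('top','t_end.png'); s=snap('scene','s_end.png')
for n,k in(('top',c),('scene',s)):
    d=cv2.absdiff(D0[n]['img'],k['img']).max(2)
    cv2.imwrite('pics/diff_'+n+'.png',d*4 if False else np.clip(d.astype(int)*3,0,255).astype(np.uint8))
sc=lambda a:cv2.resize(a[:,:,::-1],None,fx=4,fy=4,interpolation=cv2.INTER_CUBIC)
b=np.hstack([sc(D0['top']['img'][105:230,240:340]),sc(c['img'][105:230,240:340])])
cv2.imwrite('pics/cmp.png',b)
b=np.hstack([sc(D0['top']['img'][105:230,310:405]),sc(c['img'][105:230,310:405])])
cv2.imwrite('pics/cmp2.png',b)
E
```

```text
clock: 66.45
tool_pos: [614.4, -45.0, 265.9]
tool_rot: [0.502, 0.497, -0.499, 0.501]
force: [0.1, 0.0, 0.1]
width: 87.2
clock: 67.65
tool_pos: [346.3, -443.4, 262.4]
tool_rot: [-0.501, -0.498, 0.501, -0.5]
force: [0.3, -0.0, 0.4]
width: 87.2
clock: 67.95
tool_pos: [348.1, -459.6, 261.9]
tool_rot: [0.501, 0.499, -0.5, 0.5]
force: [-0.0, 0.3, -0.6]
width: 86.9
```

View pics/t_end.png

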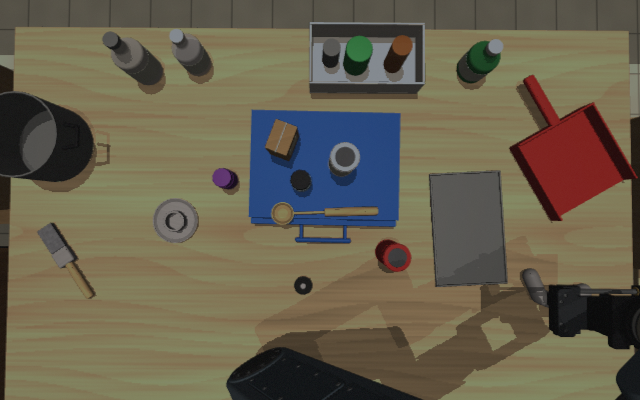

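View pics/cmp.png

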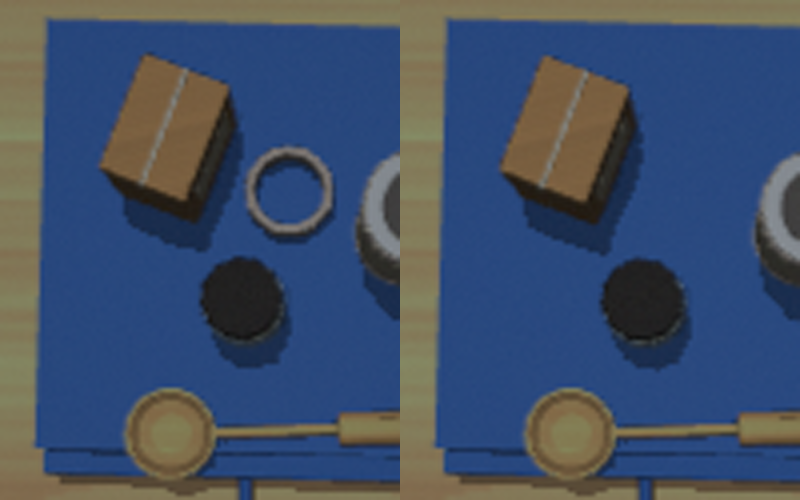

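View pics/cmp2.png

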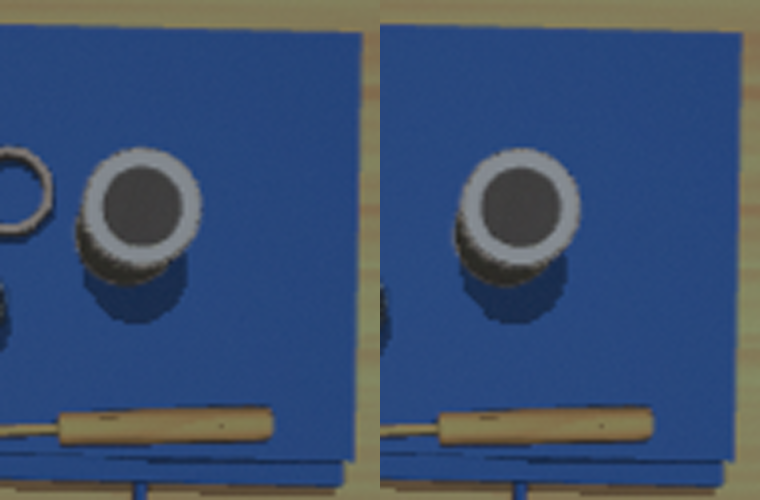

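View pics/s_end.png

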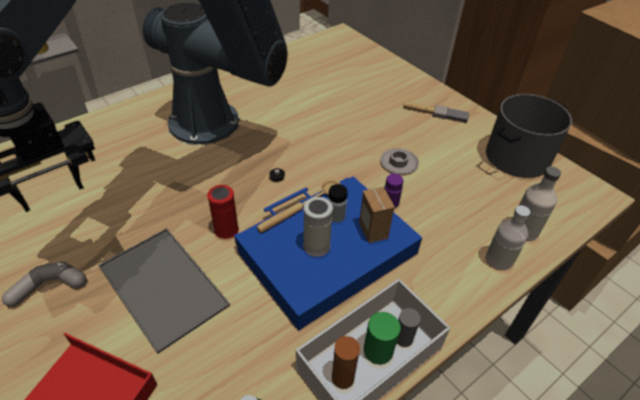

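The before and after crops of the top view match to within about a pixel (roughly 2 mm). The spoon and the look-alikes have not moved, the nut is flat in the dish, and the arm is clear of everything.

```bash
python3 -c "
from plant import r
print(r.close_job())"
```

```text
the job is handed in; nothing more can be done
None
```

The job is done and handed in at about 68 s of the 144 s allowed; handing in gave no verdict.

**What I did:** I moved the tin, then the carton, then the jar onto the grey tray, all upright. I then laid the nut in the steel dish. Last I put the jar, carton and tin back on the insert.

**Last checks:**
- **Positions:** the start and end top views show each of the three upright and within about a pixel (roughly 2 mm) of where it stood. The carton is also back at about its original turn.
- **Nut:** it lies flat inside the dish.
- **Left alone:** the spoon, the purple jar and the red tin have not moved.
- **Forces:** every force reading stayed under 5 N, but I only read force at the end of each move and when checking positions, not continuously.
- **Robot:** the gripper is open and clear of everything.

**Disagreement:** the camera estimates differed by up to about 9 mm for the jar and 5 mm for the dish. I settled the jar by a closer wrist-camera look, and took a value between the estimates for the dish. No check failed.

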